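# Load the engraving fixture with nameplate blanks from the hasped box

## Robot

A 6-joint arm with a two-finger parallel gripper is mounted at the origin on a cart in front of the work surface, level with it; the furniture and walls round the work are solid. World frame = base frame: x ahead of the robot, y to its left, z up, the work surface at z = 0. Lengths are in m, angles in rad, forces in N, time in s.
With the tool pointing down it reaches from about 0.2 to 0.875 m from the base axis. Payload 3.4 kg.
Tool frame: the origin (TCP) lies at the very end of the fingers, on their centre line; the grasp point (between the pads) lies 19 mm behind it (bot.pinch_z is the distance from the TCP to the grasp point, in m); z points along the fingers, y is the line along which they close (so a half turn about z gives the same grasp; the last joint's range is limited). The gripper opens to 94 mm and grips with 3 to 60 N. Pads are 16 mm wide; open, the fingers measure 119 mm over their backs; the gripper's body (75 mm by 177 mm) begins 78 mm behind the grasp point.
Start: joints at [0.981, 0.276, 1.505, -0, 1.361, -0.121], TCP at [0.26, 0.513, 0.205] pointing down, gripper open.
Joint ranges: [-2.89, 2.89], [-0.75, 2.08], [0.22, 2.7], [-1.18, 4.32], [0.11, 2.71], [-2.7, 2.7]. Speed limits (rad/s): [2.57, 2.57, 3.14, 3.14, 3.14, 3.14].

## Interface

Orientations are given as a rotation vector (axis times angle).
In Python, from bench import bot, capture, calibration gives the robot as it stands.
- The arm moves only by the tool arm_command, never from a script. Its argument "deltas" is a list of rows, each an object with "slide": the shift along the tool's x, y, z in mm, a list of three; "rotation": the turn, a rotation vector about the tool's x, y, z in rad, a list of three. In form: [{"slide": [dx, dy, dz], "rotation": [rx, ry, rz]}, ...]. A call has 1 to 12 rows; each row is the pose to reach, as a shift and turn from the pose commanded when the call began, along the tool's axes at that moment; what a row does not reach only later rows make up. A row lasts 1/12 s, in which the tool goes at most 41.7 mm and 7.16 degrees, less where a joint would pass 70% of its speed; a pose out of reach is approached as far as the arm can. A call with a gripper value outside its range is refused whole. "grip" is the finger opening in mm, from 0 to 94, set as the call begins (left out, the last holds). The fingers move at their own pace and stop on an object; "squeeze" is the grip in N (left out, the last holds). Time passes only in rows, so rows that repeat a pose let the fingers close. It gives the time, the measured TCP pose, the force, the opening and the grip force at its end, in the units of the state.
- bot.get_obs(): the state, without advancing time (a new reading comes with each control period).
- capture(name): name is "scene" or "top" or "wrist"; returns the picture (480x640x3 uint8, red, green, blue); there is no depth.
- calibration(name): a dict with "fx", "fy", "cx", "cy" (pixels), "position" and "orientation" of the camera in the world. Camera axes: x right, y down, z forward; pixel columns grow to the right and rows downward; lengths in m; the calibration is good to about 2 mm. A picture is of the moment at which its call begins: read the wrist's pose just before it. calibration takes no time and is no camera call; for the wrist camera it gives the pose at the moment of the call.
- bot.job_done(): hands the job in; it is judged then, once.
The state is a dict: "time_s": time; "joint_positions": joint angles; "qvel": joint speeds; "joint_efforts": joint torques, N m; "ee_pos": TCP position; "tool_rot": TCP orientation; "wrist_force": force on the tool from outside, world axes, zero at the start; "moment": the same for the moment, N m; "width": finger opening in m; "grip_force": force on a finger pad.
Only numpy, scipy, OpenCV 4.12 (cv2) and the standard library are available. Lean on these libraries where they do the work, as an engineer would, in place of code of your own. Each camera call takes 0.05 s, during which the arm holds its last target. There are 200 camera calls.

## Task

Set up the next engraving batch: swing the hasp off the wooden box, open its lid, and clamp every brass blank that is in it in the fixture, one to a nest, lying flat and home against the nest's rail and end stop with the sprung arm drawn back to let it in and then let go so that it bears on the blank's corner. Then shut the box and swing the hasp back down over its staple, leaving the other things on the bench undisturbed.

Things in the scene. Friction and masses are not known exactly. Their poses are not given: they have to be found in the camera images.
- blank_1: Brass nameplate blank, a plate 90 x 32 x 10 mm with its four corners clipped 7 mm at 45 degrees, about 0.26 kg, all alike; None if absent. Origin: centre of its underside; x along its 90 mm length, z up. Either end first is right.
- blank_2: Brass nameplate blank, a plate 90 x 32 x 10 mm with its four corners clipped 7 mm at 45 degrees, about 0.26 kg, all alike; None if absent. Origin: centre of its underside; x along its 90 mm length, z up. Either end first is right.
- blank_3: Brass nameplate blank, a plate 90 x 32 x 10 mm with its four corners clipped 7 mm at 45 degrees, about 0.26 kg, all alike; None if absent. Origin: centre of its underside; x along its 90 mm length, z up. Either end first is right.
- nest_1 (a point): Nest 1 (nearest the robot): where the centre of a blank's underside is when home, on the bed 12 mm above the table. Axes as the fixture's. The blank's length lies along y; its long side meets the rail at x = -16 mm (10 mm thick, 8 high, with an open notch 38 mm wide about y = 0 for a finger), its end the stop at y = -45 mm (8 high). The arm bears on the +x +y corner.
- clip_1 (a joint): Sprung arm of nest 1: 0 at rest, nest empty; about 0.09 bearing on a blank that is home; grows as drawn back (anticlockwise from above) to its stop at 0.75. Over-centre spring: below 0.42 it pulls shut (4 N at the knob at 0.09, 5 N on the blank), past 0.42 it pushes to the open stop and stays until pushed back past 0.42, when it snaps shut.
- clip_1_knob (a point): Knob of arm 1: upright round pin 12 mm across; this point is on its axis, 11 mm below its top, 39 mm above the table. It moves on a circle of 50 mm radius about the arm's upright pivot at x = -18, y = +62 mm in the nest's axes; at value v it lies at angle v - 0.219 rad from the nest's x axis, seen from the pivot. All else on the fixture is under 27 mm high.
- nest_2 (a point): Nest 2 (middle): where the centre of a blank's underside is when home, on the bed 12 mm above the table. Axes as the fixture's. The blank's length lies along y; its long side meets the rail at x = -16 mm (10 mm thick, 8 high, with an open notch 38 mm wide about y = 0 for a finger), its end the stop at y = -45 mm (8 high). The arm bears on the +x +y corner.
- clip_2 (a joint): Sprung arm of nest 2: 0 at rest, nest empty; about 0.09 bearing on a blank that is home; grows as drawn back (anticlockwise from above) to its stop at 0.75. Over-centre spring: below 0.42 it pulls shut (4 N at the knob at 0.09, 5 N on the blank), past 0.42 it pushes to the open stop and stays until pushed back past 0.42, when it snaps shut.
- clip_2_knob (a point): Knob of arm 2: upright round pin 12 mm across; this point is on its axis, 11 mm below its top, 39 mm above the table. It moves on a circle of 50 mm radius about the arm's upright pivot at x = -18, y = +62 mm in the nest's axes; at value v it lies at angle v - 0.219 rad from the nest's x axis, seen from the pivot. All else on the fixture is under 27 mm high.
- nest_3 (a point): Nest 3 (farthest): where the centre of a blank's underside is when home, on the bed 12 mm above the table. Axes as the fixture's. The blank's length lies along y; its long side meets the rail at x = -16 mm (10 mm thick, 8 high, with an open notch 38 mm wide about y = 0 for a finger), its end the stop at y = -45 mm (8 high). The arm bears on the +x +y corner.
- clip_3 (a joint): Sprung arm of nest 3: 0 at rest, nest empty; about 0.09 bearing on a blank that is home; grows as drawn back (anticlockwise from above) to its stop at 0.75. Over-centre spring: below 0.42 it pulls shut (4 N at the knob at 0.09, 5 N on the blank), past 0.42 it pushes to the open stop and stays until pushed back past 0.42, when it snaps shut.
- clip_3_knob (a point): Knob of arm 3: upright round pin 12 mm across; this point is on its axis, 11 mm below its top, 39 mm above the table. It moves on a circle of 50 mm radius about the arm's upright pivot at x = -18, y = +62 mm in the nest's axes; at value v it lies at angle v - 0.219 rad from the nest's x axis, seen from the pivot. All else on the fixture is under 27 mm high.
- fixture: Steel engraving fixture, fixed, bed 284 x 142 x 12 mm, three nests 85 mm apart along x, each with a fixed rail on its -x side, an end stop on its -y side and a curved sprung arm at its +y end. Origin on the table under the middle nest; x away from the robot, y to the left.
- blank_box: Oak box, fixed, 126 (x) x 220 (y) x 60 mm without its lid, walls 6 mm, felt floor 11 mm above the table. Origin: centre of its underside; x from its front (hasp side, toward the robot) to its hinge side. Blanks lie flat with their length along x in three bays at y = -60, 0, +60 mm, 41 mm wide between comb teeth 11 mm high at x = -36 and +36 mm; the middle is free for fingers.
- box_lid (a joint): Lid, 0 shut, to 1.85 rad open (front edge up and away from the robot). Hinge line along the box's y at x = +63, z = 60 mm in the box's axes; lid 128 mm deep, 10 thick. The stiff hinge holds it wherever it is left; about 5 N at its knob. Locked while the hasp hangs over the staple.
- lid_knob (a point): Centre of the head of the round brass knob on top of the lid, 18 mm across, 16 mm high, 25 mm above the box's rim when shut (8 mm below its top; the lid's top is 10 mm above the rim). It moves on a circle of 93 mm radius about the hinge line, 0.271 rad above level when the lid is shut.
- box_hasp (a joint): Brass hasp hinged on the lid's front edge: 0 hanging down over the staple on the box's front, growing as it swings out toward the robot and up (1.57 straight out), to 2.6. Light; stays where it is left. Clear of the staple from about 0.6.
- hasp_lip (a point): Middle of the hasp's thumb lip: 28 mm wide (box's y), 6 mm thick, standing out 18 mm toward the robot; 25 mm above the table and 18 mm before the box's front face when the hasp hangs. The hasp's hinge line, along the box's y, is at x = -68.5, z = 66.5 mm in the box's axes while the lid is shut; the lip's circle about it has 43 mm radius, 0.296 rad ahead of the hasp.
- stamp_cup: Cup of stamps, 76 mm wide, 77 mm high, a bystander; origin at the centre of its underside.
- thread_cone: Cone of black thread, 69 x 85 x 65 mm, a bystander; origin at the centre of its underside.
- doming_block: Wooden doming block, 55 x 55 x 40 mm, a bystander; origin at the centre of its underside.
- bench_block: Steel bench block, 62 x 62 x 19 mm, a bystander; origin at the centre of its underside.
- pliers_1: Pliers lying flat, 166 mm long, a bystander; origin at the centre of its underside.

How it is judged:
By the outcome, as a careful person would: the job done as asked, in the order asked, and still so for the second after the job is handed in, with the robot touching nothing.
Of blank_1, blank_2, blank_3 only 1 to 3 are there at a start; the rules pass over those that are not, and their reading is None.
At some moment in a run one of blank_1, blank_2, blank_3 may be knocked a few centimetres aside while the robot is not near it.
Once in a run the grip may slacken for a moment while it holds something.
It also fails if it takes over 210 s, if anything falls off the work surface, if the arm or the gripper's body presses on something with over 40 N, if the wrist force passes 120 N, or if a joint passes its speed limit or range.

## Working session

There is one attempt and no reset: what is moved stays moved. The work goes in short steps, Python scripts to look and compute and a tool call to move; the robot and the scene stay as the last step left them, time stands still between calls to the robot, and variables do not carry over. Pictures are saved under pics/ and viewed, at most 14 in all, crops included, and the job is handed in when it is done.

Besides the shell and the picture viewer there is one more tool, called after ">>>" as a command line: name --argument value ..., lists and objects as JSON in quotes. arm_command: Moves the arm, as the interface text tells. Its arguments: {"type":"object","properties":{"deltas":{"type":"array","items":{"type":"object","properties":{"slide":{"type":"array","items":{"type":"number"}},"rotation":{"type":"array","items":{"type":"number"}}}}},"grip":{"type":"number"},"squeeze":{"type":"number"}},"required":["deltas"]}

```bash
mkdir -p pics; ls
python3 - <<'E'
from bench import bot,capture,calibration
import cv2
for n in ["scene","top"]:
    cv2.imwrite(f"pics/{n}0.png",capture(n)[:,:,::-1]); print(n,calibration(n))
print(calibration("wrist")); print(bot.get_obs())
E
```

```text
pics
scene {'fx': 500.46950151823023, 'fy': 500.46950151823023, 'cx': 316.3517830506547, 'cy': 231.49836730161633, 'position': array([-0.22983519, -0.72941441,  0.7583361 ]), 'orientation': array([-1.96147128,  0.90619229, -0.49841118])}
top {'fx': 460.8450282863613, 'fy': 460.8450282863613, 'cx': 318.9745607418191, 'cy': 228.3815410385355, 'position': array([ 0.49575781, -0.02835676,  1.32088617]), 'orientation': array([-2.17969238,  2.20907874, -0.0854674 ])}
{'fx': 406.8413169063063, 'fy': 406.8413169063063, 'cx': 331.4768967512865, 'cy': 241.58043640095354, 'position': array([0.19311664, 0.54774672, 0.38391027]), 'orientation': array([2.48398832, 1.52641185, 0.19375181])}
{'time_s': 0.1, 'joint_positions': array([ 9.81042289e-01,  2.76522111e-01,  1.50599983e+00, -1.63287686e-05,
        1.36071064e+00, -1.21033397e-01]), 'qvel': array([ 3.88675059e-06, -1.21679064e-03, -2.11981940e-03,  1.33378841e-04,
        1.15495771e-03,  7.74739174e-04]), 'joint_efforts': array([ 2.30398284e-03, -4.05456662e+01, -2.37779653e+01,  7.05225812e-02,
        2.99352827e-02, -6.35312449e-05]), 'ee_pos': array([0.25949289, 0.51253991, 0.20469942]), 'tool_rot': array([-7.29408812e-01, -3.05517108e+00,  2.42331955e-03]), 'wrist_force': array([ 0.37446406, -0.31334281, -1.0327029 ]), 'moment': array([-0.01048129, -0.00728519,  0.00399575]), 'grip_force': 0.0, 'width': 0.09376128536934343}
```

View pics/scene0.png

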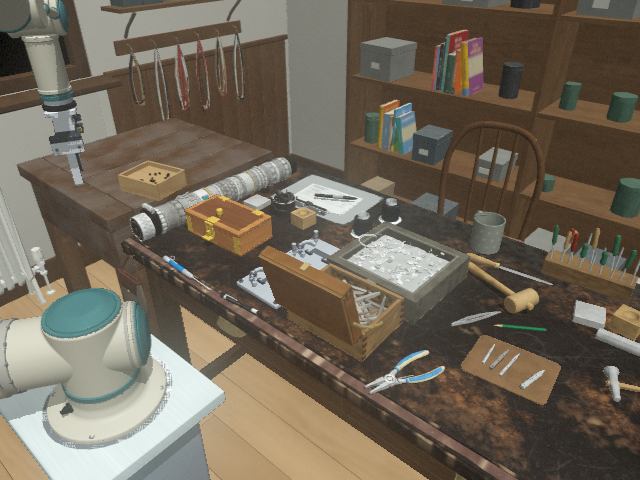

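View pics/top0.png

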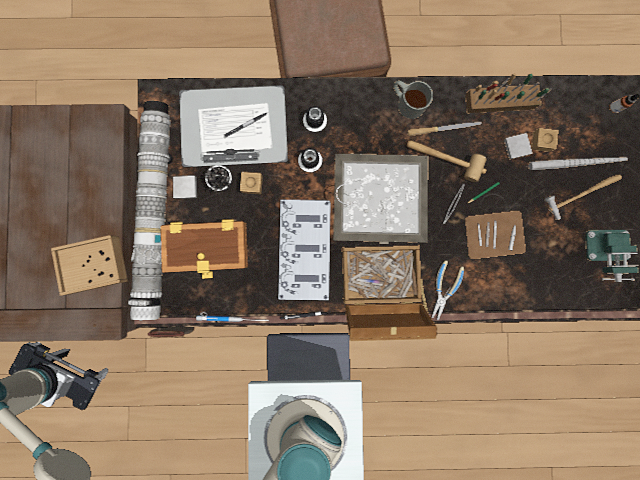

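The scene shows the oak box (scene ~230,220; top ~204,247) with its hasp and brass knob, and the fixture (top ~304,250). A tall open box stands to the right of the fixture.

```bash
cat > h.py <<'E'
import numpy as np, cv2
from scipy.spatial.transform import Rotation as R
from bench import bot,capture,calibration
def ray(c,u,v):
    d=R.from_rotvec(c["orientation"]).apply([(u-c["cx"])/c["fx"],(v-c["cy"])/c["fy"],1]); return np.array(c["position"]),d
def plane(c,u,v,z):
    p,d=ray(c,u,v); return p+d*(z-p[2])/d[2]
def proj(c,P):
    q=R.from_rotvec(c["orientation"]).inv().apply(np.atleast_2d(P)-c["position"]); return np.c_[q[:,0]/q[:,2]*c["fx"]+c["cx"],q[:,1]/q[:,2]*c["fy"]+c["cy"]]
def tool(target,rot=None):
    """mm slide & rotvec in current tool axes to reach world target (m)"""
    o=bot.get_obs(); T=R.from_rotvec(o["tool_rot"]); s=T.inv().apply(np.array(target)-o["ee_pos"])*1000
    r=(T.inv()*rot).as_rotvec() if rot is not None else None
    print("slide",s.round(1),"rot",None if r is None else r.round(3)); return s,r
def down(yaw):
    """tool z down, tool y (closing line) at world angle yaw from +x"""
    y=np.array([np.cos(yaw),np.sin(yaw),0]); z=np.array([0,0,-1.]); return R.from_matrix(np.c_[np.cross(y,z),y,z])
E
python3 - <<'E'
import cv2
t=cv2.imread("pics/top0.png")
a=cv2.resize(t[190:310,150:340],None,fx=4.2,fy=4.2,interpolation=cv2.INTER_CUBIC)
cv2.imwrite("pics/topc.png",a)
E
```

```text
(no output)
```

View pics/topc.png

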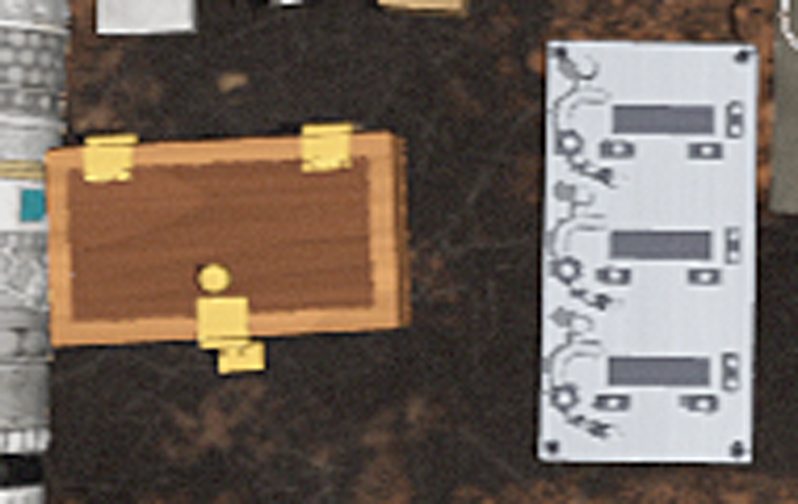

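Crop: lid top corners about (45,150),(393,131),(400,327),(52,346), knob at (213,278) and hasp lip at (240,357). The fixture corners are (546,41),(757,46),(750,463),(538,460).

Run:
```python
from h import *
c=calibration("top")
f=lambda pts,z:np.array([plane(c,150+u/4.2-.4,190+v/4.2-.4,z) for u,v in pts])
F=f([(546,41),(757,46),(750,463),(538,460)],.012); print(F.round(4),F.mean(0))
d=(F[0]+F[1]-F[2]-F[3])/2; print("fix yaw",np.arctan2(d[1],d[0]),np.linalg.norm(d)); d=(F[0]+F[3]-F[1]-F[2])/2;print(np.arctan2(-d[0],d[1]),np.linalg.norm(d))
B=f([(45,150),(393,131),(400,327),(52,346)],.07); print(B.round(4),B.mean(0))
d=(B[0]+B[1]-B[2]-B[3])/2; print("box yaw",np.arctan2(d[1],d[0]),np.linalg.norm(d)); d=(B[0]+B[3]-B[1]-B[2])/2;print(np.arctan2(-d[0],d[1]),np.linalg.norm(d))
print("knob",f([(213,278)],.093),"lip",f([(242,358)],.028))
```

```text
[[ 0.6655  0.0656  0.012 ]
 [ 0.6603 -0.0778  0.012 ]
 [ 0.3788 -0.0688  0.012 ]
 [ 0.3829  0.0733  0.012 ]] [ 0.52189126 -0.00191186  0.012     ]
fix yaw -0.029597574027670003 0.28212003845303607
-0.03251186962990734 0.14283796131385942
[[0.5911 0.385  0.07  ]
 [0.6006 0.1608 0.07  ]
 [0.4741 0.1567 0.07  ]
 [0.4651 0.3794 0.07  ]] [0.53271769 0.27049475 0.07      ]
box yaw 0.03817213272559697 0.12634986396349476
0.04126809234196321 0.22359102897515645
knob [[0.50697977 0.27106174 0.093     ]] lip [[0.45434888 0.26758805 0.028     ]]
```

```bash
cat >> h.py <<'E'
def frame(o,yaw):
    c,s=np.cos(yaw),np.sin(yaw); M=np.array([[c,-s,0],[s,c,0],[0,0,1]]); o=np.array([o[0],o[1],0.])
    return (lambda p:o+M@np.array(p)),(lambda p:M.T@(np.array(p)-o))
BO,BY=(0.534,0.2705),0.040
FO,FY=(0.522,-0.002),-0.031
b2w,w2b=frame(BO,BY); f2w,w2f=frame(FO,FY)
E
python3 - <<'E'
from h import *
p=b2w([-.085,0,.16]); print(p)
for a in (np.pi/2,-np.pi/2): tool(p,down(a+BY))
E
```

```text
[0.44906799 0.26710091 0.16      ]
slide [-280.  -133.3   44.9] rot [-0.002 -0.001 -0.509]
slide [-280.  -133.3   44.9] rot [-1.000e-03  2.000e-03  2.633e+00]
```

>>> arm_command --deltas '[{"slide": [-280, -133, 45], "rotation": [0, 0, -0.509]}, {"slide": [-280, -133, 45], "rotation": [0, 0, -0.509]}, {"slide": [-280, -133, 45], "rotation": [0, 0, -0.509]}, {"slide": [-280, -133, 45], "rotation": [0, 0, -0.509]}, {"slide": [-280, -133, 45], "rotation": [0, 0, -0.509]}, {"slide": [-280, -133, 45], "rotation": [0, 0, -0.509]}, {"slide": [-280, -133, 45], "rotation": [0, 0, -0.509]}, {"slide": [-280, -133, 45], "rotation": [0, 0, -0.509]}, {"slide": [-280, -133, 45], "rotation": [0, 0, -0.509]}, {"slide": [-280, -133, 45], "rotation": [0, 0, -0.509]}, {"slide": [-280, -133, 45], "rotation": [0, 0, -0.509]}, {"slide": [-280, -133, 45], "rotation": [0, 0, -0.509]}]' --grip 60

```text
time_s: 1.1
ee_pos: [0.4487, 0.2688, 0.1605]
tool_rot: [0.065, -3.14, -0.001]
wrist_force: [0.2, 0.2, 0.4]
width: 0.06
grip_force: 0.0
```

Run:
```python
from h import *
print(bot.get_obs()["joint_positions"])
c=calibration("wrist"); im=capture("wrist")[:,:,::-1]; print(c)
cv2.imwrite("pics/w1.png",im)
print(proj(c,[b2w(p) for p in [(-.081,0,.025),(-.0266,0,.093),(-.065,.11,.07),(-.065,-.11,.07)]]).round(0))
tool(b2w([-.082,0,.013]),down(np.pi/2+BY))
```

```text
[ 4.06054704e-01  2.28484314e-01  1.68734599e+00  7.57981597e-04
  1.22596291e+00 -1.20634824e+00]
{'fx': 406.8413169063063, 'fy': 406.8413169063063, 'cx': 331.4768967512865, 'cy': 241.58043640095354, 'position': array([0.37432736, 0.26718878, 0.33973845]), 'orientation': array([2.0442005 , 2.12984848, 0.27444904])}
[[327. 237.]
 [327. 341.]
 [484. 275.]
 [170. 275.]]
slide [ -3.4  -2.  147.6] rot [ 0.001 -0.     0.002]
```

View pics/w1.png

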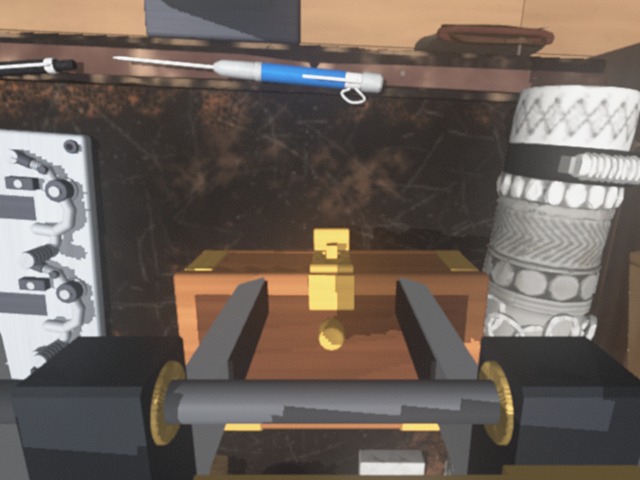

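The lip sits at (332,239) and the knob at (331,334), with the fingers centred at about 332, so the tool is in line with the hasp. The box is about 2 mm further left than I estimated.

>>> arm_command --deltas '[{"slide": [-3, 0.5, 40]}, {"slide": [-3, 0.5, 80]}, {"slide": [-3, 0.5, 120]}, {"slide": [-3, 0.5, 140]}, {"slide": [-3, 0.5, 147]}, {"slide": [-3, 0.5, 147]}, {"slide": [-3, 0.5, 147]}]'

```text
invalid input
```

>>> arm_command --deltas '[{"slide": [0, 0, 0]}, {"slide": [0, 0, 0]}, {"slide": [0, 0, 0]}, {"slide": [0, 0, 0]}, {"slide": [0, 0, 0]}, {"slide": [0, 0, 0]}, {"slide": [0, 0, 0]}, {"slide": [0, 0, 0]}]' --grip 15 --squeeze 8

```text
invalid input
```

```bash
sed -i 's/^BO,BY.*/BO,BY=(0.534,0.2725),0.040/' h.py
python3 - <<'E'
from h import *
o=bot.get_obs();print(o["ee_pos"],w2b(o["ee_pos"]),o["wrist_force"])
for h in (.2,.4,.6,.8,.95):
    a=h+.296; print(h, -43*(np.sin(a)-np.sin(.296)), 43*(np.cos(.296)-np.cos(a)))
E
```

```text
[0.44866065 0.26897709 0.16060875] [-8.54119662e-02 -1.07425335e-04  1.60608747e-01] [-0.51992168  0.62135123 -0.11884033]
0.2 -7.921239650014643 3.3117604910567313
0.4 -15.026636645553085 8.131213642492245
0.6 -21.03292123078004 14.2662230658227
0.8 -25.700641793209577 21.472205295481686
0.95 -28.208827090639065 27.407991705577157
```

>>> arm_command --deltas '[{"slide": [-3, 0.5, 40], "rotation": [0, 0, 0]}, {"slide": [-3, 0.5, 80], "rotation": [0, 0, 0]}, {"slide": [-3, 0.5, 120], "rotation": [0, 0, 0]}, {"slide": [-3, 0.5, 140], "rotation": [0, 0, 0]}, {"slide": [-3, 0.5, 147], "rotation": [0, 0, 0]}, {"slide": [-3, 0.5, 147], "rotation": [0, 0, 0]}, {"slide": [-3, 0.5, 147], "rotation": [0, 0, 0]}]'

```text
time_s: 1.73
ee_pos: [0.453, 0.2696, 0.0144]
tool_rot: [-0.065, 3.139, 0.001]
wrist_force: [-0.2, 0.1, 0.7]
width: 0.0599
grip_force: 0.0
```

>>> arm_command --deltas '[{"slide": [0, 0, 0], "rotation": [0, 0, 0]}, {"slide": [0, 0, 0], "rotation": [0, 0, 0]}, {"slide": [0, 0, 0], "rotation": [0, 0, 0]}, {"slide": [0, 0, 0], "rotation": [0, 0, 0]}, {"slide": [0, 0, 0], "rotation": [0, 0, 0]}, {"slide": [0, 0, 0], "rotation": [0, 0, 0]}, {"slide": [0, 0, 0], "rotation": [0, 0, 0]}, {"slide": [0, 0, 0], "rotation": [0, 0, 0]}]' --grip 15 --squeeze 8

```text
time_s: 2.4
ee_pos: [0.4529, 0.2688, 0.014]
tool_rot: [-0.063, 3.14, 0.001]
wrist_force: [0.0, 0.9, 3.6]
width: 0.0279
grip_force: 8.0
```

>>> arm_command --deltas '[{"slide": [4, 0, -1.3], "rotation": [0, 0, 0]}, {"slide": [8, 0, -3.3], "rotation": [0, 0, 0]}, {"slide": [11.5, 0, -5.5], "rotation": [0, 0, 0]}, {"slide": [15, 0, -8], "rotation": [0, 0, 0]}, {"slide": [18, 0, -11], "rotation": [0, 0, 0]}, {"slide": [21, 0, -14.3], "rotation": [0, 0, 0]}, {"slide": [23.5, 0, -17.7], "rotation": [0, 0, 0]}, {"slide": [25.7, 0, -21.5], "rotation": [0, 0, 0]}, {"slide": [28.2, 0, -27.4], "rotation": [0, 0, 0]}, {"slide": [28.5, 0, -28.5], "rotation": [0, 0, 0]}, {"slide": [28.5, 0, -28.5], "rotation": [0, 0, 0]}]'

```text
time_s: 3.32
ee_pos: [0.4225, 0.2674, 0.0422]
tool_rot: [0.063, -3.139, -0.0]
wrist_force: [-3.4, 4.1, -0.8]
width: 0.0275
grip_force: 8.0
```

>>> arm_command --deltas '[{"slide": [0, 0, 0], "rotation": [0, 0, 0]}, {"slide": [0, 0, 0], "rotation": [0, 0, 0]}, {"slide": [5, 0, 0], "rotation": [0, 0, 0]}, {"slide": [15, 0, 0], "rotation": [0, 0, 0]}, {"slide": [30, 0, -10], "rotation": [0, 0, 0]}, {"slide": [30, 0, -50], "rotation": [0, 0, 0]}, {"slide": [30, 0, -90], "rotation": [0, 0, 0]}, {"slide": [15, 0, -115], "rotation": [0, 0, 0]}, {"slide": [0, 0, -115], "rotation": [0, 0, 0]}, {"slide": [0, 0, -115], "rotation": [0, 0, 0]}]' --grip 60

```text
time_s: 4.15
ee_pos: [0.427, 0.2678, 0.159]
tool_rot: [-0.062, 3.135, 0.003]
wrist_force: [1.2, 0.2, -0.5]
width: 0.06
grip_force: 0.0
```

Run:
```python
from h import *
c=calibration("wrist"); im=capture("wrist")[:,:,::-1]
cv2.imwrite("pics/w2.png",im)
print(proj(c,[b2w(p) for p in [(-.11,0,.053),(-.0266,0,.093)]]).round(0))
tool(b2w([-.0266,0,.14]),down(np.pi/2+BY))
```

```text
[[330. 236.]
 [330. 370.]]
slide [-83.3   1.1  17.4] rot [-0.     0.001 -0.   ]
```

View pics/w2.png

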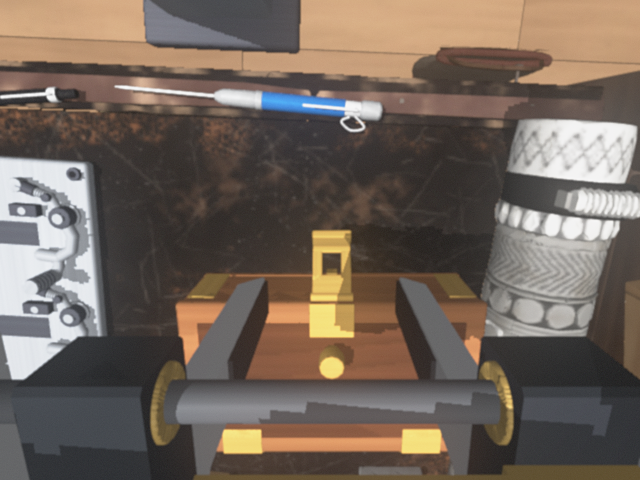

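The hasp stands out at about 0.9, with its lip at (332,237), clear of the staple. The lid knob is at (331,362). Next I grip the knob.

>>> arm_command --deltas '[{"slide": [-40, 1, 0], "rotation": [0, 0, 0]}, {"slide": [-80, 1, 0], "rotation": [0, 0, 0]}, {"slide": [-82, 1, 20], "rotation": [0, 0, 0]}, {"slide": [-82, 1, 50], "rotation": [0, 0, 0]}, {"slide": [-82, 1, 75], "rotation": [0, 0, 0]}, {"slide": [-82, 1, 84], "rotation": [0, 0, 0]}, {"slide": [-82, 1, 84], "rotation": [0, 0, 0]}, {"slide": [-82, 1, 84], "rotation": [0, 0, 0]}]' --grip 50

```text
time_s: 4.87
ee_pos: [0.5037, 0.271, 0.072]
tool_rot: [0.063, -3.137, 0.002]
wrist_force: [-0.4, -1.4, -0.5]
width: 0.05
grip_force: 0.0
```

>>> arm_command --deltas '[{"slide": [0, 0, 0], "rotation": [0, 0, 0]}, {"slide": [0, 0, 0], "rotation": [0, 0, 0]}, {"slide": [0, 0, 0], "rotation": [0, 0, 0]}, {"slide": [0, 0, 0], "rotation": [0, 0, 0]}, {"slide": [0, 0, 0], "rotation": [0, 0, 0]}, {"slide": [0, 0, 0], "rotation": [0, 0, 0]}, {"slide": [0, 0, 0], "rotation": [0, 0, 0]}, {"slide": [0, 0, 0], "rotation": [0, 0, 0]}]' --grip 8 --squeeze 20

```text
time_s: 5.53
ee_pos: [0.5058, 0.271, 0.073]
tool_rot: [0.064, -3.141, 0.002]
wrist_force: [0.1, -1.9, 0.8]
width: 0.0174
grip_force: 20.0
```

Run:
```python
from h import *
o=bot.get_obs();print(w2b(o["ee_pos"]),o["wrist_force"],o["width"])
# knob arc; tool tilts phi; knob is d behind tip
d=.085-o["ee_pos"][2]
K=lambda t:93*np.array([-np.cos(.271+t),np.sin(.271+t)])
for t in np.linspace(.15,1.8,12):
    phi=max(0,t-.3)*.5
    dk=K(t)-K(0)
    # tip = knob + d*(tool dir); tool dir tilts: tip points to -X as hand leans +X
    tip=dk+1000*d*(np.array([-np.sin(phi),-np.cos(phi)])-np.array([0,-1]))
    print(round(t,2),"toolx %.1f toolz %.1f"%(-tip[0],-tip[1]),"phi %.3f"%phi)
# sign: rotation about tool y making tip (tool z) lean to -X(tool +x)
print(R.from_rotvec([0,.1,0]).apply([0,0,1]))
```

```text
[-0.02821562 -0.00038311  0.07300187] [ 0.09669739 -1.92723994  0.8430569 ] 0.01735654873797897
0.15 toolx -4.7 toolz -13.1 phi 0.000
0.3 toolx -11.4 toolz -25.4 phi 0.000
0.45 toolx -18.9 toolz -36.5 phi 0.075
0.6 toolx -27.9 toolz -46.4 phi 0.150
0.75 toolx -38.3 toolz -54.7 phi 0.225
0.9 toolx -49.9 toolz -61.3 phi 0.300
1.05 toolx -62.2 toolz -66.1 phi 0.375
1.2 toolx -75.1 toolz -68.8 phi 0.450
1.35 toolx -88.3 toolz -69.6 phi 0.525
1.5 toolx -101.3 toolz -68.3 phi 0.600
1.65 toolx -114.0 toolz -65.1 phi 0.675
1.8 toolx -126.0 toolz -59.9 phi 0.750
[0.09983342 0.         0.99500417]
```

>>> arm_command --deltas '[{"slide": [-2, 0, -6.5], "rotation": [0, 0, 0]}, {"slide": [-4.7, 0, -13.1], "rotation": [0, 0, 0]}, {"slide": [-7.8, 0, -19.4], "rotation": [0, 0, 0]}, {"slide": [-11.4, 0, -25.4], "rotation": [0, 0, 0]}, {"slide": [-15, 0, -31.2], "rotation": [0, 0.037, 0]}, {"slide": [-18.9, 0, -36.5], "rotation": [0, 0.075, 0]}, {"slide": [-23.2, 0, -41.7], "rotation": [0, 0.112, 0]}, {"slide": [-27.9, 0, -46.4], "rotation": [0, 0.15, 0]}, {"slide": [-33, 0, -50.8], "rotation": [0, 0.187, 0]}, {"slide": [-38.3, 0, -54.7], "rotation": [0, 0.225, 0]}, {"slide": [-44, 0, -58.2], "rotation": [0, 0.262, 0]}, {"slide": [-49.9, 0, -61.3], "rotation": [0, 0.3, 0]}]'

```text
time_s: 6.53
ee_pos: [0.554, 0.2729, 0.135]
tool_rot: [0.058, -2.835, 0.011]
wrist_force: [-4.1, -2.7, -4.3]
width: 0.0175
grip_force: 20.0
```

Run:
```python
from h import *
o=bot.get_obs();print(w2b(o["ee_pos"]),o["wrist_force"],o["width"],o["joint_positions"])
d=.012
K=lambda t:93*np.array([-np.cos(.271+t),np.sin(.271+t)])
def tip(t):
    phi=max(0,t-.3)*.5; return K(t)+1000*d*np.array([-np.sin(phi),-np.cos(phi)])
c,s=np.cos(.3),np.sin(.3)
for t in np.linspace(.975,1.8,12):
    D=tip(t)-tip(.9); v=np.array([-D[0],-D[1]]) # level tool x,z
    print(round(t,2),"toolx %.1f toolz %.1f"%(c*v[0]-s*v[1], s*v[0]+c*v[1]),"phi %.3f"%((t-.9)*.5))
```

```text
[ 0.02002624 -0.00039743  0.13503724] [-4.06679737 -2.72995649 -4.29353681] 0.01749403844139226 [ 0.29704938  0.55446946  1.27209003  0.07542581  1.61219548 -1.32247717]
0.98 toolx -5.0 toolz -4.3 phi 0.037
1.05 toolx -10.4 toolz -8.2 phi 0.075
1.12 toolx -16.0 toolz -11.6 phi 0.112
1.2 toolx -21.9 toolz -14.7 phi 0.150
1.27 toolx -28.0 toolz -17.2 phi 0.187
1.35 toolx -34.2 toolz -19.3 phi 0.225
1.42 toolx -40.6 toolz -20.9 phi 0.263
1.5 toolx -47.1 toolz -21.9 phi 0.300
1.58 toolx -53.6 toolz -22.5 phi 0.338
1.65 toolx -60.2 toolz -22.6 phi 0.375
1.72 toolx -66.7 toolz -22.1 phi 0.413
1.8 toolx -73.2 toolz -21.2 phi 0.450
```

>>> arm_command --deltas '[{"slide": [-5, 0, -4.3], "rotation": [0, 0.037, 0]}, {"slide": [-10.4, 0, -8.2], "rotation": [0, 0.075, 0]}, {"slide": [-16, 0, -11.6], "rotation": [0, 0.112, 0]}, {"slide": [-21.9, 0, -14.7], "rotation": [0, 0.15, 0]}, {"slide": [-28, 0, -17.2], "rotation": [0, 0.187, 0]}, {"slide": [-34.2, 0, -19.3], "rotation": [0, 0.225, 0]}, {"slide": [-40.6, 0, -20.9], "rotation": [0, 0.263, 0]}, {"slide": [-47.1, 0, -21.9], "rotation": [0, 0.3, 0]}, {"slide": [-53.6, 0, -22.5], "rotation": [0, 0.338, 0]}, {"slide": [-60.2, 0, -22.6], "rotation": [0, 0.375, 0]}, {"slide": [-66.7, 0, -22.1], "rotation": [0, 0.413, 0]}, {"slide": [-71.5, 0, -21.4], "rotation": [0, 0.44, 0]}]'

```text
time_s: 7.53
ee_pos: [0.6302, 0.276, 0.1362]
tool_rot: [0.049, -2.398, 0.019]
wrist_force: [-2.9, -3.5, 3.7]
width: 0.0171
grip_force: 20.0
```

Run:
```python
from h import *
o=bot.get_obs();print(w2b(o["ee_pos"]),o["wrist_force"],o["width"],o["joint_positions"])
```

```text
[ 0.09625964 -0.00036618  0.13622608] [-2.87990784 -3.47509729  3.70525522] 0.01712010271295915 [ 0.23628922  0.96385001  0.6354799   0.17268464  2.26872121 -1.31461363]
```

>>> arm_command --deltas '[{"slide": [0, 0, 0], "rotation": [0, 0, 0]}, {"slide": [0, 0, 0], "rotation": [0, 0, 0]}, {"slide": [0, 0, -10], "rotation": [0, 0, 0]}, {"slide": [0, 0, -40], "rotation": [0, 0, 0]}, {"slide": [0, 0, -80], "rotation": [0, 0, 0]}, {"slide": [25, 0, -107], "rotation": [0, -0.12, 0]}, {"slide": [50, 0, -135], "rotation": [0, -0.24, 0]}, {"slide": [74, 0, -161], "rotation": [0, -0.36, 0]}, {"slide": [74, 0, -161], "rotation": [0, -0.48, 0]}, {"slide": [74, 0, -161], "rotation": [0, -0.6, 0]}, {"slide": [74, 0, -161], "rotation": [0, -0.72, 0]}, {"slide": [74, 0, -161], "rotation": [0, -0.743, 0]}]' --grip 60

```text
time_s: 8.53
ee_pos: [0.6771, 0.2793, 0.3066]
tool_rot: [-0.068, 3.133, 0.003]
wrist_force: [-0.3, 0.1, -0.1]
width: 0.0601
grip_force: 0.0
```

Run:
```python
from h import *
o=bot.get_obs();print(w2b(o["ee_pos"]),o["wrist_force"],o["width"],o["joint_positions"])
tool(b2w([-.02,0,.30]),down(np.pi/2+BY))
```

```text
[0.14330041 0.0010811  0.30657687] [-0.32768554  0.08395937 -0.08716295] 0.06006656271611523 [ 2.96439898e-01  4.97882132e-01  9.14355030e-01 -1.99839460e-04
  1.72135966e+00 -1.31785543e+00]
slide [163.3  -0.5   5.3] rot [0.002 0.008 0.003]
```

>>> arm_command --deltas '[{"slide": [41, -0.5, 0], "rotation": [0, 0, 0]}, {"slide": [82, -0.5, 0], "rotation": [0, 0, 0]}, {"slide": [123, -0.5, 0], "rotation": [0, 0, 0]}, {"slide": [160, -0.5, 20], "rotation": [0, 0.008, 0]}, {"slide": [163, -0.5, 60], "rotation": [0, 0.008, 0]}, {"slide": [163, -0.5, 90], "rotation": [0, 0.008, 0]}, {"slide": [163, -0.5, 90], "rotation": [0, 0.008, 0]}, {"slide": [163, -0.5, 90], "rotation": [0, 0.008, 0]}]' --grip 94

```text
time_s: 9.2
ee_pos: [0.5207, 0.272, 0.2126]
tool_rot: [0.064, -3.136, -0.001]
wrist_force: [0.2, -0.9, 0.9]
width: 0.094
grip_force: 0.0
```

Run:
```python
from h import *
c=calibration("wrist"); im=capture("wrist")[:,:,::-1]
cv2.imwrite("pics/w3.png",im)
P=[b2w((x,y,.021)) for y in(-.06,0,.06) for x in (-.045,.045)]
print(proj(c,P).round(0))
```

```text
[[264. 185.]
 [267. 278.]
 [330. 185.]
 [330. 278.]
 [396. 185.]
 [392. 278.]]
```

View pics/w3.png

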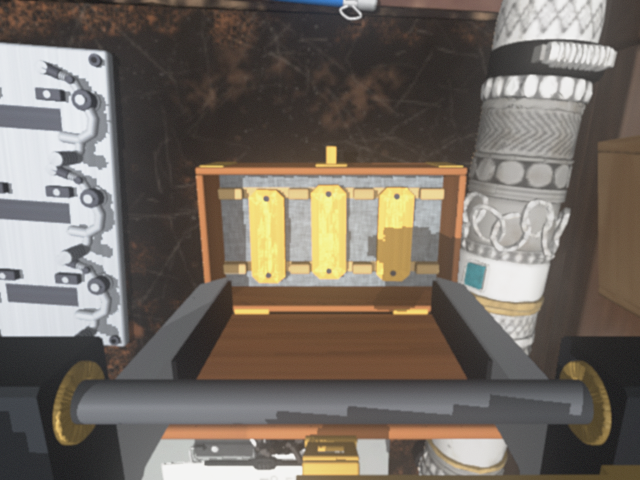

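All three blanks are in the box, at (267,235), (329,232) and (396,233), and the lid stands open. I'll turn toward the fixture to draw back the three arms.

Run:
```python
from h import *
im=cv2.imread("pics/w3.png"); c=calibration("wrist")
hsv=cv2.cvtColor(im,cv2.COLOR_BGR2HSV); m=cv2.inRange(hsv,(20,120,90),(32,255,255)); m[:176]=0;m[290:]=0;m[:,:225]=0;m[:,440:]=0
for k in cv2.findContours(m,0,2)[0]:
    if cv2.contourArea(k)>800:
        r=cv2.minAreaRect(k); p=plane(c,*r[0],.021); print(r,w2b(p).round(4))
tool(f2w([0,-.03,.22]),down(FY))
```

```text
((267.1243591308594, 235.96206665039062), (92.30670928955078, 33.31611251831055), 88.97696685791016) [ 0.0056 -0.0585  0.021 ]
((328.0, 230.5), (91.0, 34.0), 90.0) [ 0.0004 -0.0011  0.021 ]
slide [  13.6 -304.1   -6.4] rot [-0.    -0.003  1.642]
```

>>> arm_command --deltas '[{"slide": [0, -30, 0], "rotation": [0, 0, 0.12]}, {"slide": [0, -60, 0], "rotation": [0, 0, 0.24]}, {"slide": [4, -100, 0], "rotation": [0, 0, 0.36]}, {"slide": [6, -140, 0], "rotation": [0, 0, 0.48]}, {"slide": [8, -180, 0], "rotation": [0, 0, 0.6]}, {"slide": [10, -220, 0], "rotation": [0, 0, 0.72]}, {"slide": [12, -260, 0], "rotation": [0, 0, 0.84]}, {"slide": [14, -304, 0], "rotation": [0, 0, 0.96]}, {"slide": [14, -304, 0], "rotation": [0, 0, 1.08]}, {"slide": [14, -304, 0], "rotation": [0, 0, 1.2]}, {"slide": [14, -304, 0], "rotation": [0, 0, 1.32]}, {"slide": [14, -304, 0], "rotation": [0, 0, 1.44]}]'

```text
time_s: 10.25
ee_pos: [0.5224, -0.0338, 0.2151]
tool_rot: [2.032, 2.394, 0.0]
wrist_force: [0.7, 1.0, -0.9]
width: 0.0941
grip_force: 0.0
```

>>> arm_command --deltas '[{"slide": [0, 0, 0], "rotation": [0, 0, 0.12]}, {"slide": [0, 0, 0], "rotation": [0, 0, 0.202]}, {"slide": [0, 0, 0], "rotation": [0, 0, 0.202]}, {"slide": [0, 0, 0], "rotation": [0, 0, 0.202]}]'

```text
time_s: 10.58
ee_pos: [0.5217, -0.033, 0.2142]
tool_rot: [2.253, 2.189, -0.001]
wrist_force: [-0.2, 0.2, 0.4]
width: 0.0938
grip_force: 0.0
```

Run:
```python
from h import *
o=bot.get_obs();print(o["ee_pos"],o["tool_rot"],o["joint_positions"])
c=calibration("wrist"); im=capture("wrist")[:,:,::-1]
cv2.imwrite("pics/w4.png",im); print(c)
P=[f2w((x,y,.012)) for x,y in ((.142,.071),(.142,-.071),(-.142,-.071),(-.142,.071))]
print(proj(c,P).round(0))
P=[f2w((n*.085+.0308,.0511,.05)) for n in (-1,0,1)]
print(proj(c,P).round(0))
```

```text
[ 0.52170065 -0.03300074  0.21419488] [ 2.25327582e+00  2.18876357e+00 -1.47548663e-03] [-1.95630423e-01  1.92286456e-01  1.59731383e+00 -9.46039804e-04
  1.35230822e+00 -1.66381028e-01]
{'fx': 406.8413169063063, 'fy': 406.8413169063063, 'cx': 331.4768967512865, 'cy': 241.58043640095354, 'position': array([0.52333274, 0.04259904, 0.39334053]), 'orientation': array([ 2.88241841, -0.04194998, -0.00795509])}
[[492. 103.]
 [477. 256.]
 [187. 256.]
 [173. 103.]]
[[266. 125.]
 [370. 126.]
 [475. 126.]]
```

View pics/w4.png

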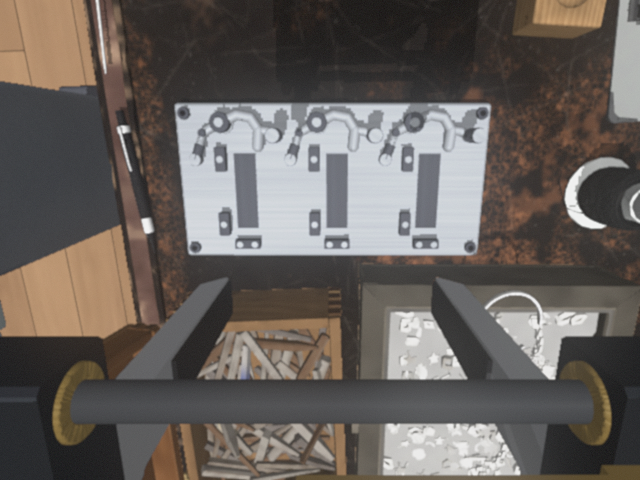

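The fixture corners are (174,103), (490,102), (478,255) and (189,255), within 2 px of prediction. The knobs need a closer look.

Run:
```python
from h import *
im=cv2.imread("pics/w4.png"); cv2.imwrite("pics/w4c.png",cv2.resize(im[90:180,190:390],None,fx=4,fy=4,interpolation=cv2.INTER_CUBIC))
```

```text
(no output)
```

View pics/w4c.png

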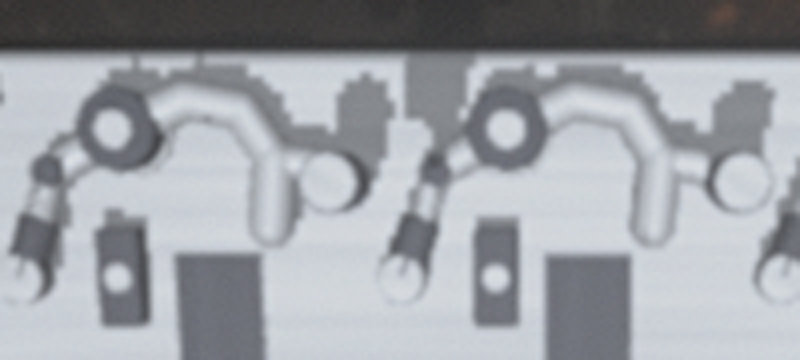

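Run:
```python
from h import *
im=cv2.imread("pics/w4.png"); c=calibration("wrist")
for u in [(273,135),(375,135),(477,135)]: print("knob",(w2f(plane(c,*u,.05))*1000).round(1))
for u in [(217.5,122),(316,122)]: print("pivot",(w2f(plane(c,*u,.024))*1000).round(1))
for u in [(247,190),(337,190),(428,190)]: print("recess",(w2f(plane(c,*u,.012))*1000).round(1))
for u in [(248,243),(337,243),(426,243),]: print("stop",(w2f(plane(c,*u,.020))*1000).round(1))
for u in [(220,158),(224,222),(313,158),(315,222)]: print("rail",(w2f(plane(c,*u,.020))*1000).round(1))
```

```text
knob [-48.9  43.7  50. ]
knob [34.3 43.9 50. ]
knob [117.3  44.   50. ]
pivot [-100.5   54.5   24. ]
pivot [-14.8  54.7  24. ]
recess [-80.4  -6.3  12. ]
recess [ 3.9 -6.1 12. ]
recess [89.2 -6.  12. ]
stop [-80.4 -55.6  20. ]
stop [  4.1 -55.4  20. ]
stop [ 88.5 -55.2  20. ]
rail [-101.6   23.5   20. ]
rail [-101.8  -35.3   20. ]
rail [-17.9  23.7  20. ]
rail [-16.6 -35.1  20. ]
```

The nest centres are offset from the bed centre by about (+3.6, −7.2) mm, so I'm updating the fixture origin.

```bash
sed -i 's/^FO,FY.*/FO,FY=(0.5254,-0.0093),-0.031/' h.py
python3 - <<'E'
from h import *
tool(f2w([-.085+.0308,.0511,.07]),down(FY))
E
```

```text
slide [ 75.  -50.5 143.8] rot [-0.001  0.001  0.002]
```

>>> arm_command --deltas '[{"slide": [30, -20, 30], "rotation": [0, 0, 0]}, {"slide": [60, -40, 60], "rotation": [0, 0, 0]}, {"slide": [75, -50.5, 95], "rotation": [0, 0, 0]}, {"slide": [75, -50.5, 130], "rotation": [0, 0, 0]}, {"slide": [75, -50.5, 144], "rotation": [0, 0, 0]}, {"slide": [75, -50.5, 165], "rotation": [0, 0, 0]}, {"slide": [75, -50.5, 182], "rotation": [0, 0, 0]}, {"slide": [75, -50.5, 183], "rotation": [0, 0, 0]}, {"slide": [75, -50.5, 183], "rotation": [0, 0, 0]}]' --grip 40

```text
time_s: 11.38
ee_pos: [0.4709, 0.044, 0.0291]
tool_rot: [-2.252, -2.185, 0.007]
wrist_force: [0.6, 0.3, 0.1]
width: 0.0409
grip_force: 0.0
```

>>> arm_command --deltas '[{"slide": [0, 0, 0], "rotation": [0, 0, 0]}, {"slide": [0, 0, 0], "rotation": [0, 0, 0]}, {"slide": [0, 0, 0], "rotation": [0, 0, 0]}, {"slide": [0, 0, 0], "rotation": [0, 0, 0]}, {"slide": [0, 0, 0], "rotation": [0, 0, 0]}, {"slide": [0, 0, 0], "rotation": [0, 0, 0]}]' --grip 3 --squeeze 25

```text
time_s: 11.88
ee_pos: [0.4747, 0.0437, 0.0303]
tool_rot: [2.254, 2.185, 0.003]
wrist_force: [5.7, -0.4, -0.8]
width: 0.0116
grip_force: 25.0
```

>>> arm_command --deltas '[{"slide": [3.7, 1.5, 0], "rotation": [0, 0, 0]}, {"slide": [7.4, 2, 0], "rotation": [0, 0, 0]}, {"slide": [11.1, 2, 0], "rotation": [0, 0, 0]}, {"slide": [14.9, 2, 0], "rotation": [0, 0, 0]}, {"slide": [18.6, 1.5, 0], "rotation": [0, 0, 0]}, {"slide": [22.3, 0.8, 0], "rotation": [0, 0, 0]}, {"slide": [26, -0.2, 0], "rotation": [0, 0, 0]}, {"slide": [29.4, -1.5, 0], "rotation": [0, 0, 0]}, {"slide": [33, -3, 0], "rotation": [0, 0, 0]}, {"slide": [35, -4, 0], "rotation": [0, 0, 0]}, {"slide": [35, -4, 0], "rotation": [0, 0, 0]}]'

```text
time_s: 12.8
ee_pos: [0.4722, 0.0803, 0.0303]
tool_rot: [2.255, 2.185, 0.007]
wrist_force: [6.3, 5.1, -2.1]
width: 0.0112
grip_force: 25.0
```

>>> arm_command --deltas '[{"slide": [0, 0, 0], "rotation": [0, 0, 0]}, {"slide": [0, 0, 0], "rotation": [0, 0, 0]}, {"slide": [0, 0, 0], "rotation": [0, 0, 0]}, {"slide": [0, 0, -20], "rotation": [0, 0, 0]}, {"slide": [0, 0, -40], "rotation": [0, 0, 0]}, {"slide": [-10, 30, -40], "rotation": [0, 0, 0]}, {"slide": [-25, 65, -40], "rotation": [0, 0, 0]}, {"slide": [-35, 91, -40], "rotation": [0, 0, 0]}, {"slide": [-35, 91, -30], "rotation": [0, 0, 0]}, {"slide": [-35, 91, -10], "rotation": [0, 0, 0]}, {"slide": [-35, 91, 0], "rotation": [0, 0, 0]}, {"slide": [-35, 91, 0], "rotation": [0, 0, 0]}]' --grip 40

```text
time_s: 13.8
ee_pos: [0.5543, 0.0413, 0.026]
tool_rot: [-2.25, -2.181, 0.013]
wrist_force: [-1.1, 0.5, -1.1]
width: 0.0399
grip_force: 0.0
```

>>> arm_command --deltas '[{"slide": [0, 0, 0], "rotation": [0, 0, 0]}, {"slide": [0, 0, 0], "rotation": [0, 0, 0]}, {"slide": [0, 0, 0], "rotation": [0, 0, 0]}, {"slide": [0, 0, 0], "rotation": [0, 0, 0]}, {"slide": [0, 0, 0], "rotation": [0, 0, 0]}, {"slide": [0, 0, 0], "rotation": [0, 0, 0]}]' --grip 3

```text
time_s: 14.3
ee_pos: [0.5597, 0.0413, 0.0297]
tool_rot: [-2.255, -2.187, 0.001]
wrist_force: [3.1, 0.9, 0.7]
width: 0.0112
grip_force: 25.0
```

>>> arm_command --deltas '[{"slide": [3.7, 1.5, 0], "rotation": [0, 0, 0]}, {"slide": [7.4, 2, 0], "rotation": [0, 0, 0]}, {"slide": [11.1, 2, 0], "rotation": [0, 0, 0]}, {"slide": [14.9, 2, 0], "rotation": [0, 0, 0]}, {"slide": [18.6, 1.5, 0], "rotation": [0, 0, 0]}, {"slide": [22.3, 0.8, 0], "rotation": [0, 0, 0]}, {"slide": [26, -0.2, 0], "rotation": [0, 0, 0]}, {"slide": [29.4, -1.5, 0], "rotation": [0, 0, 0]}, {"slide": [33, -3, 0], "rotation": [0, 0, 0]}, {"slide": [35, -4, 0], "rotation": [0, 0, 0]}, {"slide": [35, -4, 0], "rotation": [0, 0, 0]}]'

```text
time_s: 15.22
ee_pos: [0.5569, 0.0783, 0.0296]
tool_rot: [-2.254, -2.186, -0.002]
wrist_force: [5.3, 2.0, 2.9]
width: 0.0108
grip_force: 25.0
```

>>> arm_command --deltas '[{"slide": [0, 0, 0], "rotation": [0, 0, 0]}, {"slide": [0, 0, 0], "rotation": [0, 0, 0]}, {"slide": [0, 0, 0], "rotation": [0, 0, 0]}, {"slide": [0, 0, -20], "rotation": [0, 0, 0]}, {"slide": [0, 0, -40], "rotation": [0, 0, 0]}, {"slide": [-10, 30, -40], "rotation": [0, 0, 0]}, {"slide": [-25, 65, -40], "rotation": [0, 0, 0]}, {"slide": [-35, 91, -40], "rotation": [0, 0, 0]}, {"slide": [-35, 91, -30], "rotation": [0, 0, 0]}, {"slide": [-35, 91, -10], "rotation": [0, 0, 0]}, {"slide": [-35, 91, 0], "rotation": [0, 0, 0]}, {"slide": [-35, 91, 0], "rotation": [0, 0, 0]}]' --grip 40

```text
time_s: 16.22
ee_pos: [0.6406, 0.0389, 0.0247]
tool_rot: [-2.249, -2.18, 0.015]
wrist_force: [-0.3, 0.7, 0.1]
width: 0.04
grip_force: 0.0
```

>>> arm_command --deltas '[{"slide": [0, 0, 0], "rotation": [0, 0, 0]}, {"slide": [0, 0, 0], "rotation": [0, 0, 0]}, {"slide": [0, 0, 0], "rotation": [0, 0, 0]}, {"slide": [0, 0, 0], "rotation": [0, 0, 0]}, {"slide": [0, 0, 0], "rotation": [0, 0, 0]}, {"slide": [0, 0, 0], "rotation": [0, 0, 0]}]' --grip 3

```text
time_s: 16.72
ee_pos: [0.6448, 0.0387, 0.0292]
tool_rot: [-2.253, -2.185, 0.005]
wrist_force: [-0.8, 0.4, 3.0]
width: 0.0114
grip_force: 25.0
```

>>> arm_command --deltas '[{"slide": [3.7, 1.5, 0], "rotation": [0, 0, 0]}, {"slide": [7.4, 2, 0], "rotation": [0, 0, 0]}, {"slide": [11.1, 2, 0], "rotation": [0, 0, 0]}, {"slide": [14.9, 2, 0], "rotation": [0, 0, 0]}, {"slide": [18.6, 1.5, 0], "rotation": [0, 0, 0]}, {"slide": [22.3, 0.8, 0], "rotation": [0, 0, 0]}, {"slide": [26, -0.2, 0], "rotation": [0, 0, 0]}, {"slide": [29.4, -1.5, 0], "rotation": [0, 0, 0]}, {"slide": [33, -3, 0], "rotation": [0, 0, 0]}, {"slide": [35, -4, 0], "rotation": [0, 0, 0]}, {"slide": [35, -4, 0], "rotation": [0, 0, 0]}]'

```text
time_s: 17.63
ee_pos: [0.6422, 0.0752, 0.0291]
tool_rot: [-2.253, -2.184, 0.002]
wrist_force: [-0.8, 0.9, 5.4]
width: 0.0115
grip_force: 25.0
```

>>> arm_command --deltas '[{"slide": [0, 0, 0], "rotation": [0, 0, 0]}, {"slide": [0, 0, 0], "rotation": [0, 0, 0]}, {"slide": [0, 0, 0], "rotation": [0, 0, 0]}, {"slide": [0, 0, -20], "rotation": [0, 0, 0]}, {"slide": [0, 0, -60], "rotation": [0, 0, 0]}, {"slide": [20, -20, -100], "rotation": [0, 0, 0]}, {"slide": [40, -40, -140], "rotation": [0, 0, 0]}, {"slide": [80, -60, -170], "rotation": [0, 0, 0]}, {"slide": [120, -80, -185], "rotation": [0, 0, 0]}, {"slide": [140, -90, -185], "rotation": [0, 0, 0]}, {"slide": [140, -90, -185], "rotation": [0, 0, 0]}]' --grip 60

```text
time_s: 18.55
ee_pos: [0.5557, 0.2216, 0.2165]
tool_rot: [-2.249, -2.187, -0.003]
wrist_force: [1.5, -0.2, -0.2]
width: 0.0599
grip_force: 0.0
```

Run:
```python
from h import *
o=bot.get_obs();print(o["ee_pos"],w2b(o["ee_pos"]))
c=calibration("wrist")
print("wrist",proj(c,[f2w((n*.085+.0251,.0873,.05)) for n in (-1,0,1)]).round(0))
s=calibration("top");print("top",proj(s,[f2w((n*.085+.0251,.0873,.05)) for n in (-1,0,1)]).round(0))
t=capture("top")[:,:,::-1]
cv2.imwrite("pics/t2c.png",cv2.resize(t[190:310,150:340],None,fx=4.2,fy=4.2,interpolation=cv2.INTER_CUBIC))
tool(b2w([-.02,-.06,.22]),down(np.pi/2+BY))
```

```text
[0.55572159 0.22159318 0.21653726] [ 0.01966849 -0.05173473  0.21653726]
wrist [[246. 372.]
 [335. 372.]
 [423. 373.]]
top [[274. 269.]
 [275. 238.]
 [275. 207.]]
slide [-10.2 -39.2  -4.2] rot [ 1.000e-03 -5.000e-03 -1.637e+00]
```

View pics/t2c.png

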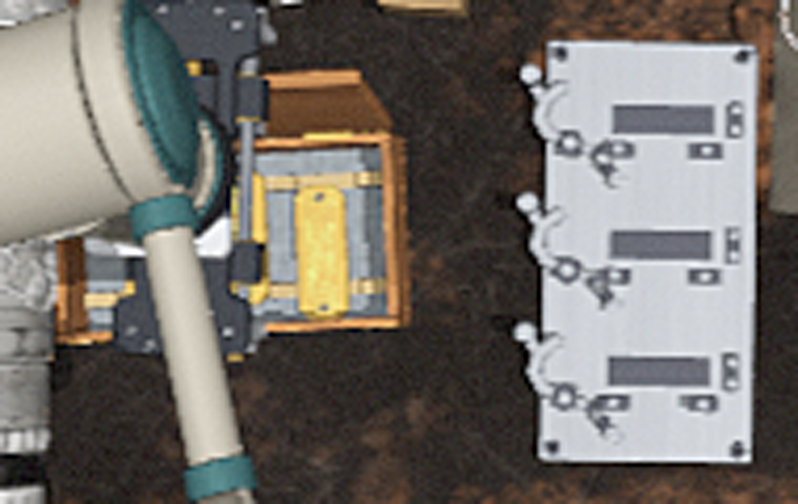

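All three arms stand open (crop (530,75), (528,203), (524,331)). Next I turn back to the box for the first blank.

>>> arm_command --deltas '[{"slide": [0, 0, 0], "rotation": [0, 0, -0.12]}, {"slide": [0, 0, 0], "rotation": [0, 0, -0.24]}, {"slide": [-5, -10, 0], "rotation": [0, 0, -0.36]}, {"slide": [-10, -20, 0], "rotation": [0, 0, -0.48]}, {"slide": [-10, -39, 0], "rotation": [0, 0, -0.6]}, {"slide": [-10, -39, 0], "rotation": [0, 0, -0.72]}, {"slide": [-10, -39, 0], "rotation": [0, 0, -0.84]}, {"slide": [-10, -39, 0], "rotation": [0, 0, -0.96]}, {"slide": [-10, -39, 0], "rotation": [0, 0, -1.08]}, {"slide": [-10, -39, 0], "rotation": [0, 0, -1.2]}, {"slide": [-10, -39, 0], "rotation": [0, 0, -1.32]}, {"slide": [-10, -39, 0], "rotation": [0, 0, -1.44]}]'

```text
time_s: 19.6
ee_pos: [0.5183, 0.2063, 0.2127]
tool_rot: [-0.246, -3.126, 0.003]
wrist_force: [0.3, 0.1, 0.7]
width: 0.0595
grip_force: 0.0
```

>>> arm_command --deltas '[{"slide": [0, 0, 0], "rotation": [0, 0, -0.12]}, {"slide": [0, 0, 0], "rotation": [0, 0, -0.197]}, {"slide": [0, 0, 0], "rotation": [0, 0, -0.197]}, {"slide": [0, 0, 0], "rotation": [0, 0, -0.197]}, {"slide": [0, 0, 0], "rotation": [0, 0, -0.197]}]'

```text
time_s: 20.02
ee_pos: [0.518, 0.207, 0.2133]
tool_rot: [0.051, -3.135, 0.001]
wrist_force: [0.3, 0.8, -0.1]
width: 0.0601
grip_force: 0.0
```

```bash
cat >> h.py <<'E'
def blanks(save=None,cam="wrist",z=.021,roi=None):
    """brass plates seen inside the box region: list of (box pos mm, yaw in box, area)"""
    c=calibration(cam); im=capture(cam)[:,:,::-1]
    if save: cv2.imwrite(save,im)
    hsv=cv2.cvtColor(im,cv2.COLOR_BGR2HSV); m=cv2.inRange(hsv,(20,110,60),(34,255,255))
    q=proj(c,[b2w(p) for p in [(-.055,-.10,.021),(-.055,.10,.021),(.053,.10,.021),(.053,-.10,.021)]])
    r=np.zeros_like(m); cv2.fillPoly(r,[q.astype(np.int32)],255); m&=r
    m=cv2.morphologyEx(m,cv2.MORPH_OPEN,np.ones((7,7)))
    for k in cv2.findContours(m,0,2)[0]:
        if cv2.contourArea(k)>600:
            b=cv2.boxPoints(cv2.minAreaRect(k)); P=np.array([w2b(plane(c,*p,z)) for p in b])*1000
            e=[P[1]-P[0],P[2]-P[1]]; e=max(e,key=np.linalg.norm); L=[np.linalg.norm(P[1]-P[0]),np.linalg.norm(P[2]-P[1])]
            a=(np.arctan2(e[1],e[0])+np.pi/2)%np.pi-np.pi/2
            print("blank",P.mean(0).round(1),"yaw",a.round(3),"size",np.round(L,1))
E
python3 - <<'E'
from h import *
o=bot.get_obs();print(w2b(o["ee_pos"]),o["joint_positions"][5])
blanks("pics/w5.png")
tool(b2w([.0035,-.0585,.014]),down(np.pi/2+BY))
E
```

```text
[-0.018593   -0.06483165  0.21327565] -1.349005854128454
blank [-14.2 -54.6  21. ] yaw 0.009 size [31.  73.3]
slide [-23.2   6.4 199.3] rot [-0.    -0.006 -0.007]
```

View pics/w5.png

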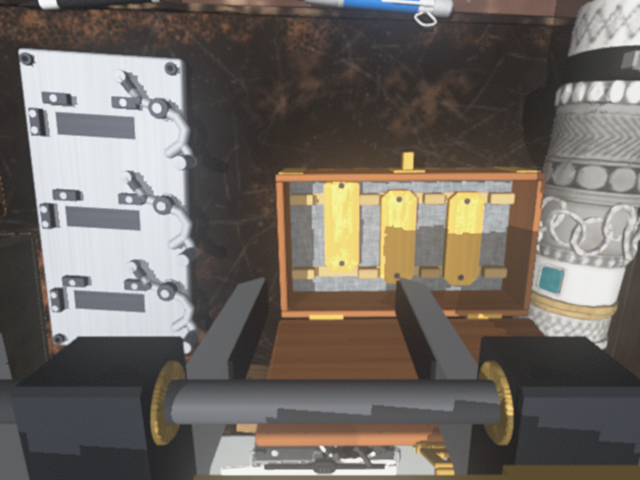

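Blank 1 has been knocked about 14 mm toward the front. It now spans columns 325–360 and rows 181–270. The other two are at (399,237) and (463,238).

Run:
```python
from h import *
c=calibration("wrist")
im=cv2.imread("pics/w5.png");h=cv2.cvtColor(im,cv2.COLOR_BGR2HSV)
for u,v in [(400,265),(400,210),(342,225),(342,190),(463,260),(463,210),(315,199),(300,310)]: print(u,v,h[v,u])
for u,v in [(342,225.5),(342,182),(342,269),(399,237),(463,238)]: print((w2b(plane(c,u,v,.021))*1000).round(1))
```

```text
400 265 [ 19 135 189]
400 210 [ 27 110 245]
342 225 [ 28 106 245]
342 190 [ 29 104 246]
463 260 [ 19 138 187]
463 210 [ 28 113 244]
315 199 [ 18 100 165]
300 310 [ 12 130 120]
[-12.2 -53.5  21. ]
[-52.7 -53.5  21. ]
[ 30.5 -53.5  21. ]
[-0.8  0.2 21. ]
[ 0.6 60.5 21. ]
```

>>> arm_command --deltas '[{"slide": [-8, 10, 40], "rotation": [0, -0.006, -0.007]}, {"slide": [-8, 10, 80], "rotation": [0, -0.006, -0.007]}, {"slide": [-8, 10, 120], "rotation": [0, -0.006, -0.007]}, {"slide": [-8, 10, 155], "rotation": [0, -0.006, -0.007]}, {"slide": [-8, 10, 180], "rotation": [0, -0.006, -0.007]}, {"slide": [-8, 10, 195], "rotation": [0, -0.006, -0.007]}, {"slide": [-8, 10, 199], "rotation": [0, -0.006, -0.007]}, {"slide": [-8, 10, 199], "rotation": [0, -0.006, -0.007]}]' --grip 42

```text
time_s: 20.73
ee_pos: [0.5237, 0.2175, 0.0137]
tool_rot: [0.065, -3.139, 0.001]
wrist_force: [0.3, 0.9, 0.6]
width: 0.0417
grip_force: 0.0
```

>>> arm_command --deltas '[{"slide": [0, 0, 0], "rotation": [0, 0, 0]}, {"slide": [0, 0, 0], "rotation": [0, 0, 0]}, {"slide": [0, 0, 0], "rotation": [0, 0, 0]}, {"slide": [0, 0, 0], "rotation": [0, 0, 0]}, {"slide": [0, 0, 0], "rotation": [0, 0, 0]}, {"slide": [0, 0, 0], "rotation": [0, 0, 0]}]' --grip 20 --squeeze 40

```text
time_s: 21.23
ee_pos: [0.5263, 0.2169, 0.0163]
tool_rot: [-0.067, 3.136, -0.002]
wrist_force: [2.6, -4.4, -0.0]
width: 0.0309
grip_force: 39.9
```

>>> arm_command --deltas '[{"slide": [0, 0, -10], "rotation": [0, 0, 0]}, {"slide": [0, 0, -30], "rotation": [0, 0, 0]}, {"slide": [0, 0, -60], "rotation": [0, 0, 0]}, {"slide": [0, 0, -90], "rotation": [0, 0, 0]}, {"slide": [0, 0, -120], "rotation": [0, 0, 0]}, {"slide": [0, 0, -120], "rotation": [0, 0, 0]}, {"slide": [0, 0, -120], "rotation": [0, 0, 0]}]'

```text
time_s: 21.82
ee_pos: [0.5252, 0.2186, 0.1367]
tool_rot: [-0.066, 3.136, 0.003]
wrist_force: [0.3, -0.7, -3.8]
width: 0.031
grip_force: 40.0
```

Run:
```python
from h import *
c=calibration("wrist"); im=capture("wrist")[:,:,::-1]; cv2.imwrite("pics/w6.png",im)
o=bot.get_obs(); T=R.from_rotvec(o["tool_rot"])
# expected blank centre/ends in image, underside 3mm above tip -> top 13 mm above tip
print(o["ee_pos"],proj(c,[o["ee_pos"]+T.apply([x/1000,0,-.012]) for x in (-45,0,45)]).round(0))
tool(f2w([-.085,0,.10]),down(FY))
```

```text
[0.52363246 0.21799362 0.13472309] [[327. 391.]
 [327. 303.]
 [327. 204.]]
slide [  92.6 -221.    34.5] rot [1.000e-03 0.000e+00 1.644e+00]
```

View pics/w6.png

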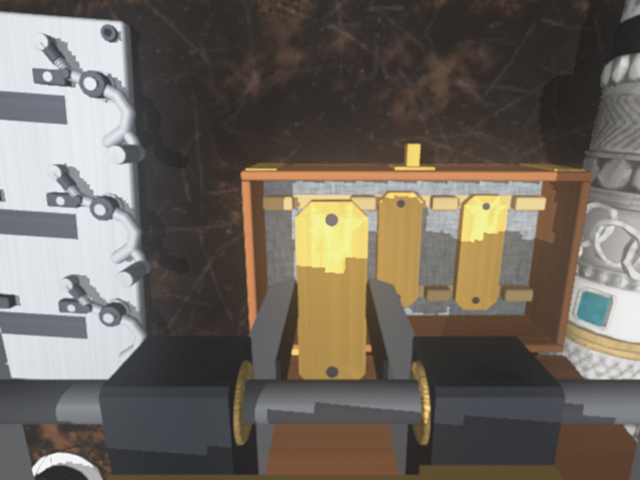

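Blank 1 is held square, with its near end at row 200 and holes at (332,219) and (332,372). Its centre is about 2 mm toward tool +x. I'm carrying it to nest 1.

>>> arm_command --deltas '[{"slide": [0, -25, 0], "rotation": [0, 0, 0.12]}, {"slide": [8, -50, 0], "rotation": [0, 0, 0.24]}, {"slide": [18, -75, 0], "rotation": [0, 0, 0.36]}, {"slide": [28, -100, 0], "rotation": [0, 0, 0.48]}, {"slide": [40, -125, 0], "rotation": [0, 0, 0.6]}, {"slide": [52, -150, 0], "rotation": [0, 0, 0.72]}, {"slide": [64, -170, 0], "rotation": [0, 0, 0.84]}, {"slide": [76, -190, 0], "rotation": [0, 0, 0.96]}, {"slide": [86, -205, 0], "rotation": [0, 0, 1.08]}, {"slide": [92, -216, 0], "rotation": [0, 0, 1.2]}, {"slide": [92.5, -221, 0], "rotation": [0, 0, 1.32]}, {"slide": [92.5, -221, 0], "rotation": [0, 0, 1.44]}]'

```text
time_s: 22.87
ee_pos: [0.4388, -0.0076, 0.1325]
tool_rot: [-2.028, -2.394, 0.003]
wrist_force: [0.6, 0.8, -3.9]
width: 0.0315
grip_force: 40.0
```

>>> arm_command --deltas '[{"slide": [0, 0, 0], "rotation": [0, 0, 0.12]}, {"slide": [0, 0, 0], "rotation": [0, 0, 0.204]}, {"slide": [0, 0, 35], "rotation": [0, 0, 0.204]}, {"slide": [0, 0, 60], "rotation": [0, 0, 0.204]}, {"slide": [0, 0, 60], "rotation": [0, 0, 0.204]}, {"slide": [0, 0, 60], "rotation": [0, 0, 0.204]}]'

```text
time_s: 23.37
ee_pos: [0.4385, -0.0063, 0.0726]
tool_rot: [-2.252, -2.183, 0.005]
wrist_force: [0.3, 0.4, -2.0]
width: 0.031
grip_force: 40.0
```

Run:
```python
from h import *
from scipy.optimize import fsolve
c=calibration("wrist"); im=capture("wrist")[:,:,::-1]; cv2.imwrite("pics/w7.png",im)
o=bot.get_obs(); T=R.from_rotvec(o["tool_rot"]); print(o["ee_pos"],o["width"],o["joint_positions"][5])
hsv=cv2.cvtColor(im,cv2.COLOR_BGR2HSV); m=cv2.inRange(hsv,(17,100,60),(34,255,255)); m[:150]=0;m[385:]=0
k=max(cv2.findContours(m,0,2)[0],key=cv2.contourArea); print("brass",cv2.boundingRect(k))
# row of near end as function of centre offset
for e in (-2,0,2,4):
    print(e,proj(c,[o["ee_pos"]+T.apply([(45+e)/1000,0,-z]) for z in(.010,.013)])[:,1].round(1))
tool(f2w([-.085+.0015,.001,.018]),down(FY))
```

```text
[ 0.44042658 -0.00658337  0.07401763] 0.030915478439343547 -0.14291305419831032
brass (296, 201, 73, 180)
-2 [214.9 216.3]
0 [210.2 211.5]
2 [205.5 206.7]
4 [200.7 201.9]
slide [ 0.9  1.6 56. ] rot [-0.002 -0.001 -0.   ]
```

>>> arm_command --deltas '[{"slide": [0.5, 4, 0], "rotation": [0, 0, 0]}, {"slide": [0.5, 4, 20], "rotation": [0, 0, 0]}, {"slide": [0.5, 4, 40], "rotation": [0, 0, 0]}, {"slide": [0.5, 4, 50], "rotation": [0, 0, 0]}, {"slide": [0.5, 4, 53], "rotation": [0, 0, 0]}, {"slide": [0.5, 4, 55], "rotation": [0, 0, 0]}, {"slide": [0.5, 4, 57], "rotation": [0, 0, 0]}, {"slide": [0.5, 4, 58], "rotation": [0, 0, 0]}, {"slide": [0.5, 4, 58], "rotation": [0, 0, 0]}, {"slide": [0.5, 4, 58], "rotation": [0, 0, 0]}]'

```text
time_s: 24.25
ee_pos: [0.4468, -0.0069, 0.0178]
tool_rot: [2.253, 2.184, 0.004]
wrist_force: [0.2, -1.4, 1.3]
width: 0.0311
grip_force: 40.0
```

```bash
sed -i 's/^FO,FY.*/FO,FY=(0.5276,-0.0093),-0.031/' h.py
python3 - <<'E'
from h import *
o=bot.get_obs();print(w2f(o["ee_pos"]),o["wrist_force"],o["width"])
E
```

```text
[-0.0808253  -0.00010807  0.01780978] [ 0.23770963 -1.44455955  1.3168827 ] 0.031115645615632525
```

>>> arm_command --deltas '[{"slide": [0, 0, 1], "rotation": [0, 0, 0]}, {"slide": [0, -1, 1], "rotation": [0, 0, 0]}, {"slide": [0, -2, 1], "rotation": [0, 0, 0]}, {"slide": [0, -3, 1], "rotation": [0, 0, 0]}, {"slide": [0, -4, 1], "rotation": [0, 0, 0]}, {"slide": [0, -4, 1], "rotation": [0, 0, 0]}, {"slide": [0, -4, 1], "rotation": [0, 0, 0]}, {"slide": [0, -4, 1], "rotation": [0, 0, 0]}]'

```text
time_s: 24.92
ee_pos: [0.4455, -0.0068, 0.0173]
tool_rot: [2.251, 2.181, 0.01]
wrist_force: [4.6, -0.9, 7.1]
width: 0.031
grip_force: 40.0
```

>>> arm_command --deltas '[{"slide": [-1, 0, 0], "rotation": [0, 0, 0]}, {"slide": [-2, 0, 0], "rotation": [0, 0, 0]}, {"slide": [-3, 0, 0], "rotation": [0, 0, 0]}, {"slide": [-4, 0, 0], "rotation": [0, 0, 0]}, {"slide": [-4, 0, 0], "rotation": [0, 0, 0]}, {"slide": [-4, 0, 0], "rotation": [0, 0, 0]}, {"slide": [-4, 0, 0], "rotation": [0, 0, 0]}]'

```text
time_s: 25.5
ee_pos: [0.4445, -0.0085, 0.0173]
tool_rot: [2.257, 2.181, 0.013]
wrist_force: [4.7, 7.4, 10.4]
width: 0.0311
grip_force: 40.0
```

>>> arm_command --deltas '[{"slide": [0, 0, 0], "rotation": [0, 0, 0]}, {"slide": [0, 0, 0], "rotation": [0, 0, 0]}, {"slide": [0, 0, 0], "rotation": [0, 0, 0]}, {"slide": [0, 0, -15], "rotation": [0, 0, 0]}, {"slide": [0, 0, -40], "rotation": [0, 0, 0]}, {"slide": [20, 5, -55], "rotation": [0, 0, 0]}, {"slide": [55, 15, -55], "rotation": [0, 0, 0]}, {"slide": [88, 25, -55], "rotation": [0, 0, 0]}, {"slide": [90, 25, -45], "rotation": [0, 0, 0]}, {"slide": [90, 25, -20], "rotation": [0, 0, 0]}, {"slide": [90, 25, -13], "rotation": [0, 0, 0]}, {"slide": [90, 25, -13], "rotation": [0, 0, 0]}]' --grip 44

```text
time_s: 26.5
ee_pos: [0.4658, 0.0787, 0.0266]
tool_rot: [-2.252, -2.184, 0.007]
wrist_force: [-0.6, 0.4, 0.7]
width: 0.0437
grip_force: 0.0
```

>>> arm_command --deltas '[{"slide": [0, 0, 0], "rotation": [0, 0, 0]}, {"slide": [0, 0, 0], "rotation": [0, 0, 0]}, {"slide": [0, 0, 0], "rotation": [0, 0, 0]}, {"slide": [0, 0, 0], "rotation": [0, 0, 0]}, {"slide": [0, 0, 0], "rotation": [0, 0, 0]}, {"slide": [0, 0, 0], "rotation": [0, 0, 0]}]' --grip 3 --squeeze 25

```text
time_s: 27.0
ee_pos: [0.4702, 0.0786, 0.0295]
tool_rot: [2.254, 2.185, 0.004]
wrist_force: [1.5, -0.2, 0.6]
width: 0.0115
grip_force: 25.0
```

Run:
```python
from h import *
o=bot.get_obs();print(w2f(o["ee_pos"]),o["ee_pos"],o["wrist_force"],o["width"])
```

```text
[-0.06012041  0.08607692  0.02945365] [0.47017643 0.078599   0.02945365] [ 1.51121265 -0.18021854  0.64331944] 0.011455520961889508
```

>>> arm_command --deltas '[{"slide": [-3.3, 1.8, 0], "rotation": [0, 0, 0]}, {"slide": [-6.7, 3.3, 0], "rotation": [0, 0, 0]}, {"slide": [-10.3, 4.6, 0], "rotation": [0, 0, 0]}, {"slide": [-13.9, 5.6, 0], "rotation": [0, 0, 0]}, {"slide": [-17.6, 6.3, 0], "rotation": [0, 0, 0]}, {"slide": [-21.3, 6.7, 0], "rotation": [0, 0, 0]}, {"slide": [-24, 6.9, 0], "rotation": [0, 0, 0]}, {"slide": [-26.5, 6.9, 0], "rotation": [0, 0, 0]}, {"slide": [-29, 6.8, 0], "rotation": [0, 0, 0]}, {"slide": [-30, 6.7, 0], "rotation": [0, 0, 0]}, {"slide": [-30, 6.7, 0], "rotation": [0, 0, 0]}]'

```text
time_s: 27.92
ee_pos: [0.4762, 0.0481, 0.0293]
tool_rot: [2.254, 2.184, 0.004]
wrist_force: [3.5, 0.3, 5.2]
width: 0.0111
grip_force: 25.0
```

>>> arm_command --deltas '[{"slide": [0, 0, 0], "rotation": [0, 0, 0]}, {"slide": [0, 0, 0], "rotation": [0, 0, 0]}, {"slide": [0, 0, 0], "rotation": [0, 0, 0]}, {"slide": [0, 0, -20], "rotation": [0, 0, 0]}, {"slide": [0, 0, -60], "rotation": [0, 0, 0]}, {"slide": [-10, 10, -100], "rotation": [0, 0, 0]}, {"slide": [-30, 20, -140], "rotation": [0, 0, 0]}, {"slide": [-50, 30, -160], "rotation": [0, 0, 0]}, {"slide": [-70, 35, -160], "rotation": [0, 0, 0]}, {"slide": [-70, 35, -160], "rotation": [0, 0, 0]}, {"slide": [-70, 35, -160], "rotation": [0, 0, 0]}]' --grip 44

```text
time_s: 28.83
ee_pos: [0.5063, -0.0227, 0.188]
tool_rot: [-2.256, -2.184, 0.001]
wrist_force: [-0.2, -0.1, -0.3]
width: 0.0438
grip_force: 0.0
```

```bash
cat >> h.py <<'E'
def seated(save,n,v=.09):
    """fixture-frame pose of the blank in nest n and predicted / image positions"""
    c=calibration("wrist"); im=capture("wrist")[:,:,::-1]; cv2.imwrite(save,im)
    hsv=cv2.cvtColor(im,cv2.COLOR_BGR2HSV); m=cv2.inRange(hsv,(17,70,60),(34,255,255))
    x0=(n-2)*.085
    q=proj(c,[f2w((x0+a,b,.022)) for a,b in ((-.04,-.07),(.04,-.07),(.04,.08),(-.04,.08))])
    r=np.zeros_like(m); cv2.fillPoly(r,[q.astype(np.int32)],255); m&=r
    k=max(cv2.findContours(m,0,2)[0],key=cv2.contourArea); b=cv2.boxPoints(cv2.minAreaRect(k))
    P=np.array([w2f(plane(c,*p,.022)) for p in b])*1000
    print("nest",n,"blank",(P.mean(0)-[x0*1000,0,0]).round(1),"edges",np.linalg.norm(np.diff(P,axis=0),axis=1).round(1),"dir",(P[1]-P[0]).round(1))
    a=v-.219; print("knob expected px",proj(c,[f2w((x0-.018+.05*np.cos(a),.062+.05*np.sin(a),.05))]).round(0))
E
python3 - <<'E'
from h import *
print(w2f(bot.get_obs()["ee_pos"])); seated("pics/w8.png",1)
im=cv2.imread("pics/w8.png"); cv2.imwrite("pics/w8c.png",cv2.resize(im[80:300,140:440],None,fx=2.6,fy=2.6))
E
```

```text
[-0.02091885 -0.01403741  0.18804642]
nest 1 blank [-0.6 -0.3 22. ] edges [32.7 91.6 35. ] dir [32.6  2.4  0. ]
knob expected px [[290. 142.]]
```

View pics/w8c.png

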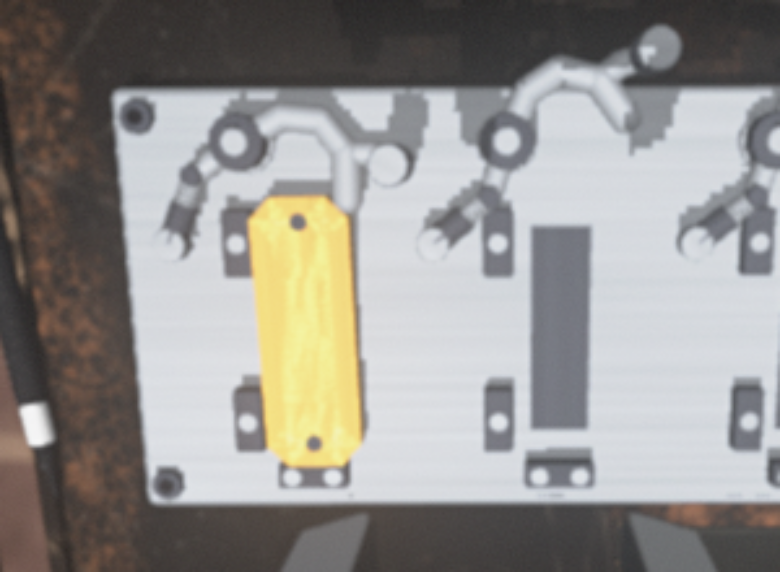

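Blank 1 lies flat against rail and stop with the arm bearing on its corner. Its knob is at (290,143), where predicted for 0.09. Back to the box for the middle blank.

```bash
sed -i 's/m=cv2.inRange(hsv,(20,110,60),(34,255,255))/m=cv2.inRange(hsv,(24,80,120),(34,255,255))|cv2.inRange(hsv,(16,120,120),(24,255,255))/' h.py
python3 - <<'E'
from h import *
tool(b2w([-.02,0,.21]),down(np.pi/2+BY))
E
```

```text
slide [293.7  -1.1 -22. ] rot [-1.000e-03 -3.000e-03 -1.642e+00]
```

>>> arm_command --deltas '[{"slide": [25, 0, -10], "rotation": [0, 0, -0.12]}, {"slide": [50, 0, -22], "rotation": [0, 0, -0.24]}, {"slide": [75, 0, -22], "rotation": [0, 0, -0.36]}, {"slide": [100, 0, -22], "rotation": [0, 0, -0.48]}, {"slide": [125, 0, -22], "rotation": [0, 0, -0.6]}, {"slide": [150, 0, -22], "rotation": [0, 0, -0.72]}, {"slide": [180, 0, -22], "rotation": [0, 0, -0.84]}, {"slide": [210, 0, -22], "rotation": [0, 0, -0.96]}, {"slide": [240, 0, -22], "rotation": [0, 0, -1.08]}, {"slide": [270, 0, -22], "rotation": [0, 0, -1.2]}, {"slide": [294, -1, -22], "rotation": [0, 0, -1.32]}, {"slide": [294, -1, -22], "rotation": [0, 0, -1.44]}]'

```text
time_s: 29.88
ee_pos: [0.513, 0.2766, 0.2089]
tool_rot: [-0.236, -3.129, -0.003]
wrist_force: [0.8, -0.2, 0.4]
width: 0.0441
grip_force: 0.0
```

>>> arm_command --deltas '[{"slide": [0, 0, 0], "rotation": [0, 0, -0.12]}, {"slide": [0, 0, 0], "rotation": [0, 0, -0.202]}, {"slide": [0, 0, 0], "rotation": [0, 0, -0.202]}, {"slide": [0, 0, 0], "rotation": [0, 0, -0.202]}, {"slide": [0, 0, 0], "rotation": [0, 0, -0.202]}]'

```text
time_s: 30.3
ee_pos: [0.5145, 0.2717, 0.2101]
tool_rot: [0.061, -3.14, 0.001]
wrist_force: [0.2, -0.2, -0.6]
width: 0.0441
grip_force: 0.0
```

Run:
```python
from h import *
o=bot.get_obs();print(w2b(o["ee_pos"]))
blanks("pics/w9.png")
tool(b2w([0,0,.014]),down(np.pi/2+BY))
```

```text
[-1.95154156e-02 -2.30445658e-05  2.10086866e-01]
blank [-0.6 61.  21. ] yaw -0.006 size [83.8 32. ]
blank [-0.8 -0.9 21. ] yaw 0.008 size [30.8 88.5]
slide [-19.3   0.2 196.4] rot [-0.    -0.    -0.001]
```

>>> arm_command --deltas '[{"slide": [-18, -0.5, 40], "rotation": [0, 0, 0]}, {"slide": [-18, -0.5, 80], "rotation": [0, 0, 0]}, {"slide": [-18, -0.5, 120], "rotation": [0, 0, 0]}, {"slide": [-18, -0.5, 155], "rotation": [0, 0, 0]}, {"slide": [-18, -0.5, 180], "rotation": [0, 0, 0]}, {"slide": [-18, -0.5, 192], "rotation": [0, 0, 0]}, {"slide": [-18, -0.5, 196], "rotation": [0, 0, 0]}, {"slide": [-18, -0.5, 196], "rotation": [0, 0, 0]}]' --grip 42

```text
time_s: 31.02
ee_pos: [0.533, 0.2713, 0.0137]
tool_rot: [0.062, -3.14, 0.001]
wrist_force: [-0.1, 0.7, 0.1]
width: 0.0422
grip_force: 0.0
```

>>> arm_command --deltas '[{"slide": [0, 0, 0], "rotation": [0, 0, 0]}, {"slide": [0, 0, 0], "rotation": [0, 0, 0]}, {"slide": [0, 0, 0], "rotation": [0, 0, 0]}, {"slide": [0, 0, 0], "rotation": [0, 0, 0]}, {"slide": [0, 0, 0], "rotation": [0, 0, 0]}, {"slide": [0, 0, 0], "rotation": [0, 0, 0]}]' --grip 20 --squeeze 40

```text
time_s: 31.52
ee_pos: [0.5348, 0.2718, 0.0162]
tool_rot: [-0.063, 3.137, 0.001]
wrist_force: [-0.2, -1.1, 5.9]
width: 0.0315
grip_force: 40.0
```

>>> arm_command --deltas '[{"slide": [0, 0, -10], "rotation": [0, 0, 0]}, {"slide": [0, 0, -30], "rotation": [0, 0, 0]}, {"slide": [0, 0, -60], "rotation": [0, 0, 0]}, {"slide": [0, 0, -90], "rotation": [0, 0, 0]}, {"slide": [0, 0, -120], "rotation": [0, 0, 0]}, {"slide": [0, 0, -120], "rotation": [0, 0, 0]}, {"slide": [0, 0, -120], "rotation": [0, 0, 0]}]'

```text
time_s: 32.1
ee_pos: [0.5343, 0.2722, 0.1365]
tool_rot: [-0.063, 3.137, 0.003]
wrist_force: [0.3, 0.7, -3.5]
width: 0.0307
grip_force: 40.0
```

Run:
```python
from h import *
tool(f2w([.0018,.002,.135]),down(FY))
```

```text
slide [  16.  -279.2    1. ] rot [0.005 0.002 1.642]
```

>>> arm_command --deltas '[{"slide": [0, -25, 0], "rotation": [0, 0, 0.12]}, {"slide": [2, -50, 0], "rotation": [0, 0, 0.24]}, {"slide": [4, -75, 0], "rotation": [0, 0, 0.36]}, {"slide": [6, -100, 0], "rotation": [0, 0, 0.48]}, {"slide": [8, -125, 0], "rotation": [0, 0, 0.6]}, {"slide": [10, -150, 0], "rotation": [0, 0, 0.72]}, {"slide": [12, -175, 0], "rotation": [0, 0, 0.84]}, {"slide": [14, -200, 0], "rotation": [0, 0, 0.96]}, {"slide": [15, -225, 0], "rotation": [0, 0, 1.08]}, {"slide": [16, -250, 0], "rotation": [0, 0, 1.2]}, {"slide": [16, -279, 0], "rotation": [0, 0, 1.32]}, {"slide": [16, -279, 0], "rotation": [0, 0, 1.44]}]'

```text
time_s: 33.1
ee_pos: [0.5274, -0.0121, 0.1324]
tool_rot: [-2.034, -2.393, 0.006]
wrist_force: [-0.5, -0.4, -2.0]
width: 0.0317
grip_force: 40.0
```

>>> arm_command --deltas '[{"slide": [0, 0, 0], "rotation": [0, 0, 0.12]}, {"slide": [0, 0, 0], "rotation": [0, 0, 0.202]}, {"slide": [0, 0, 30], "rotation": [0, 0, 0.202]}, {"slide": [0, 0, 60], "rotation": [0, 0, 0.202]}, {"slide": [0, 0, 60], "rotation": [0, 0, 0.202]}, {"slide": [0, 0, 60], "rotation": [0, 0, 0.202]}, {"slide": [0, 0, 60], "rotation": [0, 0, 0.202]}]'

```text
time_s: 33.68
ee_pos: [0.5288, -0.0076, 0.0747]
tool_rot: [-2.255, -2.187, -0.0]
wrist_force: [0.9, 1.0, -2.0]
width: 0.0313
grip_force: 40.0
```

```bash
cat >> h.py <<'E'
def held(save,n):
    c=calibration("wrist"); im=capture("wrist")[:,:,::-1]; cv2.imwrite(save,im)
    o=bot.get_obs(); T=R.from_rotvec(o["tool_rot"]); print("TCP",w2f(o["ee_pos"]).round(4),"width",o["width"].round(4))
    hsv=cv2.cvtColor(im,cv2.COLOR_BGR2HSV); m=cv2.inRange(hsv,(17,100,60),(34,255,255)); m[:150]=0;m[385:]=0;m[:,:270]=0;m[:,400:]=0
    k=max(cv2.findContours(m,0,2)[0],key=cv2.contourArea); r=cv2.boundingRect(k); print("brass",r)
    e=[-4,0,4]; rows=[proj(c,[o["ee_pos"]+T.apply([(45+x)/1000,0,-.006])])[0,1] for x in e]
    off=np.interp(-r[1],-np.array(rows),e); print("centre offset along tool x",off.round(1))
    tool(f2w([(n-2)*.085+.0015,-off/1000+.003,.016]),down(FY))
E
python3 - <<'E'
from h import *
held("pics/w10.png",2)
E
```

```text
Traceback (most recent call last):
  File "h.py", line 51, in held
    o=bot.get_obs(); T=R.from_rotvec(o["tool_rot"]); print("TCP",w2f(o["ee_pos"]).round(4),"width",o["width"].round(4))
                                                                                                   ^^^^^^^^^^^^^^^^
AttributeError: 'float' object has no attribute 'round'
```

```bash
sed -i 's/o\["width"\].round(4)/o["width"]/' h.py
python3 - <<'E'
from h import *
held("pics/w10.png",2)
E
```

```text
TCP [0.0024 0.0016 0.076 ] width 0.031081117253060682
brass (296, 204, 75, 177)
centre offset along tool x 1.6
slide [-0.2 -1.1 60. ] rot [0.003 0.    0.   ]
```

>>> arm_command --deltas '[{"slide": [0, 1, 20], "rotation": [0, 0, 0]}, {"slide": [0, 1, 40], "rotation": [0, 0, 0]}, {"slide": [0, 1, 50], "rotation": [0, 0, 0]}, {"slide": [0, 1, 54], "rotation": [0, 0, 0]}, {"slide": [0, 1, 56], "rotation": [0, 0, 0]}, {"slide": [0, 1, 58], "rotation": [0, 0, 0]}, {"slide": [0, 1, 60], "rotation": [0, 0, 0]}, {"slide": [0, 1, 60.5], "rotation": [0, 0, 0]}, {"slide": [0, 1, 60.5], "rotation": [0, 0, 0]}]'

```text
time_s: 34.53
ee_pos: [0.531, -0.0079, 0.0172]
tool_rot: [2.253, 2.185, 0.004]
wrist_force: [-2.9, 0.2, 10.9]
width: 0.0311
grip_force: 40.0
```

>>> arm_command --deltas '[{"slide": [0, 0, 0], "rotation": [0, 0, 0]}, {"slide": [0, -1, 0], "rotation": [0, 0, 0]}, {"slide": [0, -2, 0], "rotation": [0, 0, 0]}, {"slide": [0, -3, 0], "rotation": [0, 0, 0]}, {"slide": [0, -4, 0], "rotation": [0, 0, 0]}, {"slide": [0, -4, 0], "rotation": [0, 0, 0]}, {"slide": [0, -4, 0], "rotation": [0, 0, 0]}, {"slide": [0, -4, 0], "rotation": [0, 0, 0]}]'

```text
time_s: 35.2
ee_pos: [0.5309, -0.0079, 0.0173]
tool_rot: [2.25, 2.18, 0.012]
wrist_force: [2.7, 1.4, 6.4]
width: 0.0307
grip_force: 40.0
```

>>> arm_command --deltas '[{"slide": [-1, 0, 0], "rotation": [0, 0, 0]}, {"slide": [-2, 0, 0], "rotation": [0, 0, 0]}, {"slide": [-3, 0, 0], "rotation": [0, 0, 0]}, {"slide": [-4, 0, 0], "rotation": [0, 0, 0]}, {"slide": [-4.5, 0, 0], "rotation": [0, 0, 0]}, {"slide": [-4.5, 0, 0], "rotation": [0, 0, 0]}, {"slide": [-4.5, 0, 0], "rotation": [0, 0, 0]}]'

```text
time_s: 35.78
ee_pos: [0.5299, -0.0103, 0.0173]
tool_rot: [2.255, 2.181, 0.015]
wrist_force: [3.5, 7.0, 9.1]
width: 0.0313
grip_force: 40.0
```

>>> arm_command --deltas '[{"slide": [0, 0, 0], "rotation": [0, 0, 0]}, {"slide": [0, 0, 0], "rotation": [0, 0, 0]}, {"slide": [0, 0, 0], "rotation": [0, 0, 0]}, {"slide": [0, 0, -15], "rotation": [0, 0, 0]}, {"slide": [0, 0, -40], "rotation": [0, 0, 0]}, {"slide": [20, 5, -55], "rotation": [0, 0, 0]}, {"slide": [55, 15, -55], "rotation": [0, 0, 0]}, {"slide": [88, 25, -55], "rotation": [0, 0, 0]}, {"slide": [89.5, 25, -45], "rotation": [0, 0, 0]}, {"slide": [89.5, 25, -20], "rotation": [0, 0, 0]}, {"slide": [89.5, 25, -13], "rotation": [0, 0, 0]}, {"slide": [89.5, 25, -13], "rotation": [0, 0, 0]}]' --grip 44

```text
time_s: 36.78
ee_pos: [0.5515, 0.0762, 0.0255]
tool_rot: [-2.254, -2.185, 0.005]
wrist_force: [0.1, 0.4, 0.7]
width: 0.044
grip_force: 0.0
```

>>> arm_command --deltas '[{"slide": [0, 0, 0], "rotation": [0, 0, 0]}, {"slide": [0, 0, 0], "rotation": [0, 0, 0]}, {"slide": [0, 0, 0], "rotation": [0, 0, 0]}, {"slide": [0, 0, 0], "rotation": [0, 0, 0]}, {"slide": [0, 0, 0], "rotation": [0, 0, 0]}, {"slide": [0, 0, 0], "rotation": [0, 0, 0]}]' --grip 3 --squeeze 25

```text
time_s: 37.28
ee_pos: [0.5551, 0.0762, 0.0279]
tool_rot: [2.254, 2.184, 0.005]
wrist_force: [3.1, -0.8, -1.8]
width: 0.0111
grip_force: 25.0
```

>>> arm_command --deltas '[{"slide": [-3.3, 1.8, 0], "rotation": [0, 0, 0]}, {"slide": [-6.7, 3.3, 0], "rotation": [0, 0, 0]}, {"slide": [-10.3, 4.6, 0], "rotation": [0, 0, 0]}, {"slide": [-13.9, 5.6, 0], "rotation": [0, 0, 0]}, {"slide": [-17.6, 6.3, 0], "rotation": [0, 0, 0]}, {"slide": [-21.3, 6.7, 0], "rotation": [0, 0, 0]}, {"slide": [-24, 6.9, 0], "rotation": [0, 0, 0]}, {"slide": [-26.5, 6.9, 0], "rotation": [0, 0, 0]}, {"slide": [-29, 6.8, 0], "rotation": [0, 0, 0]}, {"slide": [-30, 6.7, 0], "rotation": [0, 0, 0]}, {"slide": [-30, 6.7, 0], "rotation": [0, 0, 0]}]'

```text
time_s: 38.2
ee_pos: [0.561, 0.045, 0.0279]
tool_rot: [2.252, 2.184, 0.003]
wrist_force: [5.8, -2.0, -0.1]
width: 0.0117
grip_force: 25.0
```

>>> arm_command --deltas '[{"slide": [0, 0, 0], "rotation": [0, 0, 0]}, {"slide": [0, 0, 0], "rotation": [0, 0, 0]}, {"slide": [0, 0, 0], "rotation": [0, 0, 0]}, {"slide": [0, 0, -20], "rotation": [0, 0, 0]}, {"slide": [0, 0, -60], "rotation": [0, 0, 0]}, {"slide": [-10, 0, -100], "rotation": [0, 0, 0]}, {"slide": [-30, -10, -140], "rotation": [0, 0, 0]}, {"slide": [-50, -30, -160], "rotation": [0, 0, 0]}, {"slide": [-70, -50, -160], "rotation": [0, 0, 0]}, {"slide": [-70, -50, -160], "rotation": [0, 0, 0]}, {"slide": [-70, -50, -160], "rotation": [0, 0, 0]}]' --grip 44

```text
time_s: 39.12
ee_pos: [0.5053, -0.0224, 0.1875]
tool_rot: [-2.257, -2.184, -0.0]
wrist_force: [0.4, 0.7, 0.1]
width: 0.0442
grip_force: 0.0
```

Run:
```python
from h import *
print(w2f(bot.get_obs()["ee_pos"])); seated("pics/w11.png",2); seated("pics/w11b.png",1)
g=cv2.cvtColor(cv2.imread("pics/w11.png"),cv2.COLOR_BGR2GRAY)
print(cv2.HoughCircles(cv2.medianBlur(g,3),cv2.HOUGH_GRADIENT,1,15,param1=120,param2=11,minRadius=6,maxRadius=11)[0].round(0).tolist())
tool(b2w([-.02,.05,.21]),down(np.pi/2+BY))
```

```text
[-0.02189895 -0.01382434  0.18747295]
nest 2 blank [-1.2 -0.2 22. ] edges [31.7 90.7 33.8] dir [31.6  0.7  0. ]
knob expected px [[404. 142.]]
nest 1 blank [-0.7 -0.3 22. ] edges [32.8 91.4 35. ] dir [32.7  2.2  0. ]
knob expected px [[290. 143.]]
[[260.0, 466.0, 8.0], [510.0, 98.0, 8.0], [440.0, 134.0, 10.0], [232.0, 136.0, 10.0], [298.0, 456.0, 8.0], [326.0, 434.0, 10.0], [342.0, 366.0, 8.0], [512.0, 124.0, 8.0], [256.0, 140.0, 10.0], [338.0, 136.0, 8.0], [192.0, 124.0, 7.0], [360.0, 138.0, 10.0], [484.0, 124.0, 8.0], [428.0, 232.0, 7.0], [288.0, 144.0, 8.0], [252.0, 158.0, 10.0], [226.0, 154.0, 7.0], [410.0, 174.0, 7.0], [206.0, 266.0, 6.0], [374.0, 154.0, 8.0], [566.0, 344.0, 7.0], [212.0, 370.0, 9.0], [498.0, 264.0, 7.0], [396.0, 142.0, 7.0]]
slide [343.3  -5.2 -23. ] rot [ 0.000e+00 -1.000e-03 -1.642e+00]
```

>>> arm_command --deltas '[{"slide": [28, 0, -10], "rotation": [0, 0, -0.12]}, {"slide": [56, 0, -23], "rotation": [0, 0, -0.24]}, {"slide": [84, 0, -23], "rotation": [0, 0, -0.36]}, {"slide": [112, 0, -23], "rotation": [0, 0, -0.48]}, {"slide": [140, 0, -23], "rotation": [0, 0, -0.6]}, {"slide": [170, 0, -23], "rotation": [0, 0, -0.72]}, {"slide": [205, 0, -23], "rotation": [0, 0, -0.84]}, {"slide": [240, 0, -23], "rotation": [0, 0, -0.96]}, {"slide": [275, -2, -23], "rotation": [0, 0, -1.08]}, {"slide": [310, -4, -23], "rotation": [0, 0, -1.2]}, {"slide": [343, -5, -23], "rotation": [0, 0, -1.32]}, {"slide": [343, -5, -23], "rotation": [0, 0, -1.44]}]'

```text
time_s: 40.22
ee_pos: [0.5117, 0.3281, 0.2084]
tool_rot: [-0.235, -3.131, -0.005]
wrist_force: [0.8, 0.1, 0.6]
width: 0.044
grip_force: 0.0
```

>>> arm_command --deltas '[{"slide": [0, 0, 0], "rotation": [0, 0, -0.12]}, {"slide": [0, 0, 0], "rotation": [0, 0, -0.202]}, {"slide": [0, 0, 0], "rotation": [0, 0, -0.202]}, {"slide": [0, 0, 0], "rotation": [0, 0, -0.202]}, {"slide": [0, 0, 0], "rotation": [0, 0, -0.202]}]'

```text
time_s: 40.63
ee_pos: [0.5124, 0.3214, 0.2096]
tool_rot: [0.061, -3.141, 0.001]
wrist_force: [0.6, 0.3, -0.4]
width: 0.0439
grip_force: 0.0
```

Run:
```python
from h import *
o=bot.get_obs();print(w2b(o["ee_pos"]))
blanks("pics/w12.png")
tool(b2w([-.001,.06,.014]),down(np.pi/2+BY))
```

```text
[-0.01960842  0.04967905  0.20956955]
blank [ 1.6 60.9 21. ] yaw -0.019 size [88.  30.1]
slide [-18.5  10.5 195.8] rot [-0.     0.    -0.001]
```

>>> arm_command --deltas '[{"slide": [-20, 11, 40], "rotation": [0, 0, 0]}, {"slide": [-20, 11, 80], "rotation": [0, 0, 0]}, {"slide": [-20, 11, 120], "rotation": [0, 0, 0]}, {"slide": [-20, 11, 155], "rotation": [0, 0, 0]}, {"slide": [-20, 11, 180], "rotation": [0, 0, 0]}, {"slide": [-20, 11, 192], "rotation": [0, 0, 0]}, {"slide": [-20, 11, 196], "rotation": [0, 0, 0]}, {"slide": [-20, 11, 196], "rotation": [0, 0, 0]}]' --grip 44

```text
time_s: 41.35
ee_pos: [0.5316, 0.3322, 0.0133]
tool_rot: [0.062, -3.139, 0.002]
wrist_force: [0.3, -0.3, -0.1]
width: 0.0439
grip_force: 0.0
```

>>> arm_command --deltas '[{"slide": [0, 0, 0], "rotation": [0, 0, 0]}, {"slide": [0, 0, 0], "rotation": [0, 0, 0]}, {"slide": [0, 0, 0], "rotation": [0, 0, 0]}, {"slide": [0, 0, 0], "rotation": [0, 0, 0]}, {"slide": [0, 0, 0], "rotation": [0, 0, 0]}, {"slide": [0, 0, 0], "rotation": [0, 0, 0]}]' --grip 20 --squeeze 40

```text
time_s: 41.85
ee_pos: [0.5337, 0.3332, 0.016]
tool_rot: [-0.063, 3.137, 0.002]
wrist_force: [0.5, -0.5, 6.0]
width: 0.0307
grip_force: 40.0
```

>>> arm_command --deltas '[{"slide": [0, 0, -10], "rotation": [0, 0, 0]}, {"slide": [0, 0, -30], "rotation": [0, 0, 0]}, {"slide": [0, 0, -60], "rotation": [0, 0, 0]}, {"slide": [0, 0, -90], "rotation": [0, 0, 0]}, {"slide": [0, 0, -120], "rotation": [0, 0, 0]}, {"slide": [0, 0, -120], "rotation": [0, 0, 0]}, {"slide": [0, 0, -120], "rotation": [0, 0, 0]}]'

```text
time_s: 42.43
ee_pos: [0.5328, 0.3332, 0.136]
tool_rot: [-0.063, 3.137, 0.003]
wrist_force: [-0.6, -0.4, -3.2]
width: 0.031
grip_force: 40.0
```

Run:
```python
from h import *
tool(f2w([.0868,.002,.135]),down(FY))
```

```text
slide [ -67.7 -346.2    0.8] rot [0.004 0.002 1.642]
```

>>> arm_command --deltas '[{"slide": [5, -25, 0], "rotation": [0, 0, 0]}, {"slide": [10, -60, 0], "rotation": [0, 0, 0]}, {"slide": [10, -100, 0], "rotation": [0, 0, 0]}, {"slide": [10, -140, 0], "rotation": [0, 0, 0.06]}, {"slide": [10, -180, 0], "rotation": [0, 0, 0.16]}, {"slide": [10, -220, 0], "rotation": [0, 0, 0.28]}, {"slide": [5, -255, 0], "rotation": [0, 0, 0.4]}, {"slide": [-5, -290, 0], "rotation": [0, 0, 0.52]}, {"slide": [-20, -320, 0], "rotation": [0, 0, 0.64]}, {"slide": [-40, -346, 0], "rotation": [0, 0, 0.76]}, {"slide": [-60, -346, 0], "rotation": [0, 0, 0.88]}, {"slide": [-67.5, -346, 0], "rotation": [0, 0, 1.0]}]'

```text
time_s: 43.43
ee_pos: [0.6147, -0.0123, 0.1316]
tool_rot: [-1.463, -2.779, 0.0]
wrist_force: [0.4, 0.1, -2.3]
width: 0.031
grip_force: 40.0
```

>>> arm_command --deltas '[{"slide": [0, 0, 0], "rotation": [0, 0, 0.12]}, {"slide": [0, 0, 0], "rotation": [0, 0, 0.24]}, {"slide": [0, 0, 0], "rotation": [0, 0, 0.36]}, {"slide": [0, 0, 0], "rotation": [0, 0, 0.48]}, {"slide": [0, 0, 0], "rotation": [0, 0, 0.6]}, {"slide": [0, 0, 30], "rotation": [0, 0, 0.642]}, {"slide": [0, 0, 60], "rotation": [0, 0, 0.642]}, {"slide": [0, 0, 60], "rotation": [0, 0, 0.642]}, {"slide": [0, 0, 60], "rotation": [0, 0, 0.642]}, {"slide": [0, 0, 60], "rotation": [0, 0, 0.642]}]'

```text
time_s: 44.27
ee_pos: [0.6135, -0.0102, 0.0742]
tool_rot: [-2.255, -2.187, -0.0]
wrist_force: [0.6, 0.6, -1.4]
width: 0.0316
grip_force: 40.0
```

Run:
```python
from h import *
held("pics/w13.png",3)
```

```text
TCP [0.0868 0.0017 0.0752] width 0.03107788952487615
brass (296, 204, 85, 177)
centre offset along tool x 1.7
slide [-0.4 -0.4 59.2] rot [ 0.002 -0.     0.   ]
```

Run:
```python
from h import *
for f in ("w10","w13"):
    im=cv2.imread(f"pics/{f}.png");hsv=cv2.cvtColor(im,cv2.COLOR_BGR2HSV); m=cv2.inRange(hsv,(17,100,60),(34,255,255)); m[:,:270]=0;m[:,400:]=0
    print(f,[(r,np.flatnonzero(m[r]).min(),np.flatnonzero(m[r]).max(),int((m[r]>0).sum())) for r in (205,208,215,225,240,260,290,330,370)])
```

```text
w10 [(205, np.int64(311), np.int64(353), 43), (208, np.int64(308), np.int64(356), 49), (215, np.int64(301), np.int64(362), 62), (225, np.int64(296), np.int64(367), 58), (240, np.int64(297), np.int64(366), 70), (260, np.int64(297), np.int64(366), 70), (290, np.int64(298), np.int64(366), 66), (330, np.int64(299), np.int64(370), 68), (370, np.int64(297), np.int64(365), 58)]
w13 [(205, np.int64(313), np.int64(351), 39), (208, np.int64(309), np.int64(354), 46), (215, np.int64(302), np.int64(362), 61), (225, np.int64(296), np.int64(367), 58), (240, np.int64(297), np.int64(367), 55), (260, np.int64(298), np.int64(366), 69), (290, np.int64(297), np.int64(367), 47), (330, np.int64(299), np.int64(377), 57), (370, np.int64(297), np.int64(381), 51)]
```

>>> arm_command --deltas '[{"slide": [0, 1.3, 20], "rotation": [0, 0, 0]}, {"slide": [0, 1.3, 40], "rotation": [0, 0, 0]}, {"slide": [0, 1.3, 50], "rotation": [0, 0, 0]}, {"slide": [0, 1.3, 54], "rotation": [0, 0, 0]}, {"slide": [0, 1.3, 56], "rotation": [0, 0, 0]}, {"slide": [0, 1.3, 58], "rotation": [0, 0, 0]}, {"slide": [0, 1.3, 59], "rotation": [0, 0, 0]}, {"slide": [0, 1.3, 59.5], "rotation": [0, 0, 0]}, {"slide": [0, 1.3, 59.5], "rotation": [0, 0, 0]}]'

```text
time_s: 45.07
ee_pos: [0.6161, -0.0104, 0.017]
tool_rot: [2.254, 2.185, 0.004]
wrist_force: [-1.2, -0.6, 4.7]
width: 0.0311
grip_force: 40.0
```

>>> arm_command --deltas '[{"slide": [0, 0, 0], "rotation": [0, 0, 0]}, {"slide": [0, -1, 0], "rotation": [0, 0, 0]}, {"slide": [0, -2, 0], "rotation": [0, 0, 0]}, {"slide": [0, -3, 0], "rotation": [0, 0, 0]}, {"slide": [0, -4, 0], "rotation": [0, 0, 0]}, {"slide": [0, -4, 0], "rotation": [0, 0, 0]}, {"slide": [0, -4, 0], "rotation": [0, 0, 0]}, {"slide": [0, -4, 0], "rotation": [0, 0, 0]}]'

```text
time_s: 45.73
ee_pos: [0.6153, -0.0105, 0.017]
tool_rot: [2.251, 2.181, 0.011]
wrist_force: [3.9, 0.1, 6.6]
width: 0.0312
grip_force: 40.0
```

>>> arm_command --deltas '[{"slide": [-1, 0, 0], "rotation": [0, 0, 0]}, {"slide": [-2, 0, 0], "rotation": [0, 0, 0]}, {"slide": [-3, 0, 0], "rotation": [0, 0, 0]}, {"slide": [-4, 0, 0], "rotation": [0, 0, 0]}, {"slide": [-4.5, 0, 0], "rotation": [0, 0, 0]}, {"slide": [-4.5, 0, 0], "rotation": [0, 0, 0]}, {"slide": [-4.5, 0, 0], "rotation": [0, 0, 0]}]'

```text
time_s: 46.32
ee_pos: [0.6141, -0.0123, 0.017]
tool_rot: [2.256, 2.183, 0.013]
wrist_force: [3.2, 6.3, 7.6]
width: 0.0316
grip_force: 40.0
```

Same signature as the others. I'll release it, close arm 3 and look at all three nests.

>>> arm_command --deltas '[{"slide": [0, 0, 0], "rotation": [0, 0, 0]}, {"slide": [0, 0, 0], "rotation": [0, 0, 0]}, {"slide": [0, 0, 0], "rotation": [0, 0, 0]}, {"slide": [0, 0, -15], "rotation": [0, 0, 0]}, {"slide": [0, 0, -40], "rotation": [0, 0, 0]}, {"slide": [20, 5, -55], "rotation": [0, 0, 0]}, {"slide": [55, 15, -55], "rotation": [0, 0, 0]}, {"slide": [88, 25, -55], "rotation": [0, 0, 0]}, {"slide": [89.5, 25, -45], "rotation": [0, 0, 0]}, {"slide": [89.5, 25, -20], "rotation": [0, 0, 0]}, {"slide": [89.5, 25, -13], "rotation": [0, 0, 0]}, {"slide": [89.5, 25, -13], "rotation": [0, 0, 0]}]' --grip 44

```text
time_s: 47.32
ee_pos: [0.6363, 0.0736, 0.0256]
tool_rot: [-2.253, -2.185, 0.005]
wrist_force: [0.1, -0.6, 0.5]
width: 0.0437
grip_force: 0.0
```

>>> arm_command --deltas '[{"slide": [0, 0, 0], "rotation": [0, 0, 0]}, {"slide": [0, 0, 0], "rotation": [0, 0, 0]}, {"slide": [0, 0, 0], "rotation": [0, 0, 0]}, {"slide": [0, 0, 0], "rotation": [0, 0, 0]}, {"slide": [0, 0, 0], "rotation": [0, 0, 0]}, {"slide": [0, 0, 0], "rotation": [0, 0, 0]}]' --grip 3 --squeeze 25

```text
time_s: 47.82
ee_pos: [0.64, 0.0736, 0.0284]
tool_rot: [2.254, 2.185, 0.004]
wrist_force: [3.8, -0.2, -1.1]
width: 0.0115
grip_force: 25.0
```

>>> arm_command --deltas '[{"slide": [-3.3, 1.8, 0], "rotation": [0, 0, 0]}, {"slide": [-6.7, 3.3, 0], "rotation": [0, 0, 0]}, {"slide": [-10.3, 4.6, 0], "rotation": [0, 0, 0]}, {"slide": [-13.9, 5.6, 0], "rotation": [0, 0, 0]}, {"slide": [-17.6, 6.3, 0], "rotation": [0, 0, 0]}, {"slide": [-21.3, 6.7, 0], "rotation": [0, 0, 0]}, {"slide": [-24, 6.9, 0], "rotation": [0, 0, 0]}, {"slide": [-26.5, 6.9, 0], "rotation": [0, 0, 0]}, {"slide": [-29, 6.8, 0], "rotation": [0, 0, 0]}, {"slide": [-30, 6.7, 0], "rotation": [0, 0, 0]}, {"slide": [-30, 6.7, 0], "rotation": [0, 0, 0]}]'

```text
time_s: 48.73
ee_pos: [0.646, 0.0427, 0.0284]
tool_rot: [2.253, 2.184, 0.004]
wrist_force: [4.8, -0.8, -1.6]
width: 0.0114
grip_force: 25.0
```

>>> arm_command --deltas '[{"slide": [0, 0, 0], "rotation": [0, 0, 0]}, {"slide": [0, 0, 0], "rotation": [0, 0, 0]}, {"slide": [0, 0, 0], "rotation": [0, 0, 0]}, {"slide": [0, 0, -20], "rotation": [0, 0, 0]}, {"slide": [0, 0, -60], "rotation": [0, 0, 0]}, {"slide": [-10, -30, -100], "rotation": [0, 0, 0]}, {"slide": [-30, -65, -140], "rotation": [0, 0, 0]}, {"slide": [-50, -100, -160], "rotation": [0, 0, 0]}, {"slide": [-70, -115, -160], "rotation": [0, 0, 0]}, {"slide": [-70, -115, -160], "rotation": [0, 0, 0]}, {"slide": [-70, -115, -160], "rotation": [0, 0, 0]}]' --grip 44

```text
time_s: 49.65
ee_pos: [0.5249, -0.0236, 0.1892]
tool_rot: [2.257, 2.184, 0.001]
wrist_force: [0.5, 0.1, -0.5]
width: 0.0442
grip_force: 0.0
```

Run:
```python
from h import *
print(w2f(bot.get_obs()["ee_pos"])); [seated("pics/w14.png",n) for n in (1,2,3)]
im=cv2.imread("pics/w14.png"); cv2.imwrite("pics/w14c.png",cv2.resize(im[80:300,150:550],None,fx=2,fy=2))
tool(b2w([.15,0,.31]),down(np.pi/2+BY))
```

```text
[-0.00220974 -0.01440699  0.18917566]
nest 1 blank [-0.8 -0.3 22. ] edges [33.  91.5 35.3] dir [33.   2.4  0. ]
knob expected px [[265. 142.]]
nest 2 blank [-1.4 -0.  22. ] edges [31.7 90.8 33.9] dir [31.7  0.7  0. ]
knob expected px [[375. 143.]]
nest 3 blank [-1.5 -0.3 22. ] edges [91.1 32.3 91.3] dir [-0.5 91.1  0. ]
knob expected px [[487. 144.]]
slide [ 305.4  147.2 -122.6] rot [ 1.000e-03 -1.000e-03 -1.642e+00]
```

View pics/w14c.png

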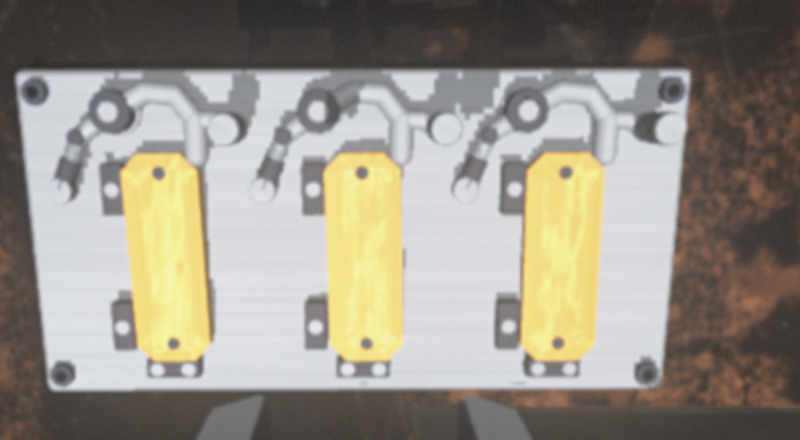

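All three blanks are home, with the arms bearing on their corners and the knobs at about (263,144), (372,144) and (484,144). Now I go back behind the lid to shut it.

>>> arm_command --deltas '[{"slide": [0, 0, -40], "rotation": [0, 0, -0.12]}, {"slide": [20, 10, -75], "rotation": [0, 0, -0.24]}, {"slide": [45, 25, -100], "rotation": [0, 0, -0.36]}, {"slide": [75, 45, -122], "rotation": [0, 0, -0.48]}, {"slide": [105, 65, -122], "rotation": [0, 0, -0.6]}, {"slide": [135, 85, -122], "rotation": [0, 0, -0.72]}, {"slide": [165, 105, -122], "rotation": [0, 0, -0.84]}, {"slide": [195, 125, -122], "rotation": [0, 0, -0.96]}, {"slide": [225, 140, -122], "rotation": [0, 0, -1.08]}, {"slide": [255, 147, -122], "rotation": [0, 0, -1.2]}, {"slide": [285, 147, -122], "rotation": [0, 0, -1.32]}, {"slide": [305, 147, -122], "rotation": [0, 0, -1.44]}]' --grip 60

```text
time_s: 50.8
ee_pos: [0.6839, 0.2824, 0.3064]
tool_rot: [-0.239, -3.129, -0.001]
wrist_force: [-0.6, -0.5, -0.6]
width: 0.0596
grip_force: 0.0
```

>>> arm_command --deltas '[{"slide": [0, 0, 0], "rotation": [0, 0, -0.12]}, {"slide": [0, 0, 0], "rotation": [0, 0, -0.202]}, {"slide": [0, 0, 0], "rotation": [0, 0, -0.202]}, {"slide": [0, 0, 0], "rotation": [0, 0, -0.202]}, {"slide": [0, 0, 0], "rotation": [0, 0, -0.202]}]'

```text
time_s: 51.22
ee_pos: [0.6835, 0.2782, 0.3087]
tool_rot: [0.061, -3.14, 0.0]
wrist_force: [0.2, -0.2, 0.4]
width: 0.0599
grip_force: 0.0
```

Run:
```python
from h import *
o=bot.get_obs(); print(w2b(o["ee_pos"]))
rot=down(np.pi/2+BY)*R.from_rotvec([0,.74,0])
tool(b2w([.160,-.0004,.200]),rot); tool(b2w([.0963,-.0004,.1362]),rot)
```

```text
[ 1.49651876e-01 -2.42140144e-04  3.08736093e-01]
slide [-1.040e+01 -1.000e-01  1.087e+02] rot [ 0.     0.739 -0.001]
slide [ 53.2  -0.2 172.6] rot [ 0.     0.739 -0.001]
```

>>> arm_command --deltas '[{"slide": [-10, 0, 10], "rotation": [0, 0.12, 0]}, {"slide": [-10, 0, 20], "rotation": [0, 0.24, 0]}, {"slide": [-10, 0, 35], "rotation": [0, 0.36, 0]}, {"slide": [-10, 0, 50], "rotation": [0, 0.48, 0]}, {"slide": [-10, 0, 70], "rotation": [0, 0.6, 0]}, {"slide": [-10, 0, 90], "rotation": [0, 0.72, 0]}, {"slide": [-10, 0, 109], "rotation": [0, 0.739, 0]}, {"slide": [10, 0, 129], "rotation": [0, 0.739, 0]}, {"slide": [30, 0, 149], "rotation": [0, 0.739, 0]}, {"slide": [45, 0, 164], "rotation": [0, 0.739, 0]}, {"slide": [52, 0, 171.5], "rotation": [0, 0.739, 0]}, {"slide": [53, 0, 172.5], "rotation": [0, 0.739, 0]}]'

```text
time_s: 52.22
ee_pos: [0.6297, 0.2759, 0.1382]
tool_rot: [0.049, -2.405, 0.019]
wrist_force: [-0.1, 0.3, 0.9]
width: 0.06
grip_force: 0.0
```

>>> arm_command --deltas '[{"slide": [0, 0, 0], "rotation": [0, 0, 0]}, {"slide": [0, 0, 0], "rotation": [0, 0, 0]}, {"slide": [0, 0, 0], "rotation": [0, 0, 0]}, {"slide": [0, 0, 0], "rotation": [0, 0, 0]}, {"slide": [0, 0, 0], "rotation": [0, 0, 0]}, {"slide": [0, 0, 0], "rotation": [0, 0, 0]}, {"slide": [0, 0, 0], "rotation": [0, 0, 0]}, {"slide": [0, 0, 0], "rotation": [0, 0, 0]}]' --grip 8 --squeeze 20

```text
time_s: 52.88
ee_pos: [0.631, 0.2759, 0.1373]
tool_rot: [0.049, -2.404, 0.017]
wrist_force: [1.2, 2.0, 0.8]
width: 0.0172
grip_force: 20.0
```

Run:
```python
from h import *
o=bot.get_obs(); p=w2b(o["ee_pos"]); print(p,o["wrist_force"],o["width"])
d=.012; ph0=.74
Kc=lambda t:np.array([63,60])+93*np.array([-np.cos(.271+t),np.sin(.271+t)])
tipd=lambda ph:1000*d*np.array([-np.sin(ph),-np.cos(ph)])
k=p[[0,2]]*1000-tipd(ph0); t0=np.arctan2(k[1]-60,-(k[0]-63))-.271; print("theta",t0,np.hypot(k[0]-63,k[1]-60))
t0=1.75
def rows(ta,tb,pha,phb,n=12):
    c,s=np.cos(pha),np.sin(pha)
    for f in np.linspace(1/n,1,n):
        t=ta+(tb-ta)*f; ph=pha+(phb-pha)*f
        D=Kc(t)+tipd(ph)-Kc(ta)-tipd(pha); v=-D
        print("%.2f [%.1f,0,%.1f] [0,%.3f,0]"%(t,c*v[0]-s*v[1],s*v[0]+c*v[1],ph-pha))
rows(t0,.9,.74,.3); rows(.9,0.0,.3,0)
```

```text
[ 0.09701593 -0.00046334  0.13734642] [1.19567135 1.96678895 0.84255304] 0.01718680093670444
theta 1.7541525491619407 95.94195176224325
1.68 [5.8,0,2.1] [0,-0.037,0]
1.61 [11.4,0,4.6] [0,-0.073,0]
1.54 [16.9,0,7.5] [0,-0.110,0]
1.47 [22.1,0,10.9] [0,-0.147,0]
1.40 [27.1,0,14.5] [0,-0.183,0]
1.33 [31.8,0,18.6] [0,-0.220,0]
1.25 [36.2,0,23.0] [0,-0.257,0]
1.18 [40.2,0,27.7] [0,-0.293,0]
1.11 [43.9,0,32.7] [0,-0.330,0]
1.04 [47.3,0,37.9] [0,-0.367,0]
0.97 [50.2,0,43.4] [0,-0.403,0]
0.90 [52.8,0,49.1] [0,-0.440,0]
0.83 [4.9,0,4.7] [0,-0.025,0]
0.75 [9.4,0,9.7] [0,-0.050,0]
0.68 [13.5,0,15.1] [0,-0.075,0]
0.60 [17.2,0,20.8] [0,-0.100,0]
0.53 [20.4,0,26.8] [0,-0.125,0]
0.45 [23.2,0,33.0] [0,-0.150,0]
0.38 [25.5,0,39.4] [0,-0.175,0]
0.30 [27.3,0,46.0] [0,-0.200,0]
0.22 [28.6,0,52.7] [0,-0.225,0]
0.15 [29.5,0,59.5] [0,-0.250,0]
0.08 [29.7,0,66.4] [0,-0.275,0]
0.00 [29.5,0,73.3] [0,-0.300,0]
```

>>> arm_command --deltas '[{"slide": [5.8, 0, 2.1], "rotation": [0, -0.037, 0]}, {"slide": [11.4, 0, 4.6], "rotation": [0, -0.073, 0]}, {"slide": [16.9, 0, 7.5], "rotation": [0, -0.11, 0]}, {"slide": [22.1, 0, 10.9], "rotation": [0, -0.147, 0]}, {"slide": [27.1, 0, 14.5], "rotation": [0, -0.183, 0]}, {"slide": [31.8, 0, 18.6], "rotation": [0, -0.22, 0]}, {"slide": [36.2, 0, 23], "rotation": [0, -0.257, 0]}, {"slide": [40.2, 0, 27.7], "rotation": [0, -0.293, 0]}, {"slide": [43.9, 0, 32.7], "rotation": [0, -0.33, 0]}, {"slide": [47.3, 0, 37.9], "rotation": [0, -0.367, 0]}, {"slide": [50.2, 0, 43.4], "rotation": [0, -0.403, 0]}, {"slide": [52.8, 0, 49.1], "rotation": [0, -0.44, 0]}]'

```text
time_s: 53.88
ee_pos: [0.5606, 0.2732, 0.1372]
tool_rot: [0.057, -2.85, 0.006]
wrist_force: [2.3, 0.8, 1.4]
width: 0.0171
grip_force: 20.0
```

>>> arm_command --deltas '[{"slide": [4.9, 0, 4.7], "rotation": [0, -0.025, 0]}, {"slide": [9.4, 0, 9.7], "rotation": [0, -0.05, 0]}, {"slide": [13.5, 0, 15.1], "rotation": [0, -0.075, 0]}, {"slide": [17.2, 0, 20.8], "rotation": [0, -0.1, 0]}, {"slide": [20.4, 0, 26.8], "rotation": [0, -0.125, 0]}, {"slide": [23.2, 0, 33], "rotation": [0, -0.15, 0]}, {"slide": [25.5, 0, 39.4], "rotation": [0, -0.175, 0]}, {"slide": [27.3, 0, 46], "rotation": [0, -0.2, 0]}, {"slide": [28.6, 0, 52.7], "rotation": [0, -0.225, 0]}, {"slide": [29.5, 0, 59.5], "rotation": [0, -0.25, 0]}, {"slide": [29.7, 0, 66.4], "rotation": [0, -0.275, 0]}, {"slide": [29.5, 0, 73.3], "rotation": [0, -0.3, 0]}]'

```text
time_s: 54.88
ee_pos: [0.5082, 0.271, 0.076]
tool_rot: [-0.063, 3.138, 0.002]
wrist_force: [-1.8, 0.8, 3.6]
width: 0.0173
grip_force: 20.0
```

>>> arm_command --deltas '[{"slide": [0, 0, 1.5], "rotation": [0, 0, 0]}, {"slide": [0, 0, 2.5], "rotation": [0, 0, 0]}, {"slide": [0, 0, 2.5], "rotation": [0, 0, 0]}, {"slide": [0, 0, 2.5], "rotation": [0, 0, 0]}]'

```text
time_s: 55.22
ee_pos: [0.5075, 0.271, 0.0744]
tool_rot: [0.063, -3.14, -0.001]
wrist_force: [-5.2, 1.7, 10.2]
width: 0.0169
grip_force: 20.0
```

>>> arm_command --deltas '[{"slide": [0, 0, 0], "rotation": [0, 0, 0]}, {"slide": [0, 0, 0], "rotation": [0, 0, 0]}, {"slide": [0, 0, -5], "rotation": [0, 0, 0]}, {"slide": [0, 0, -30], "rotation": [0, 0, 0]}, {"slide": [0, 0, -40], "rotation": [0, 0, 0]}, {"slide": [0, 0, -40], "rotation": [0, 0, 0]}]' --grip 45

```text
time_s: 55.72
ee_pos: [0.5111, 0.2714, 0.1155]
tool_rot: [-0.063, 3.133, 0.003]
wrist_force: [0.1, -0.8, -0.2]
width: 0.0448
grip_force: 0.0
```

>>> arm_command --deltas '[{"slide": [0, 0, 0], "rotation": [0, 0, 0]}, {"slide": [0, 0, 0], "rotation": [0, 0, 0]}, {"slide": [0, 0, 0], "rotation": [0, 0, 0]}, {"slide": [0, 0, 0], "rotation": [0, 0, 0]}, {"slide": [0, 0, 0], "rotation": [0, 0, 0]}, {"slide": [0, 0, 10], "rotation": [0, 0, 0]}, {"slide": [0, 0, 18], "rotation": [0, 0, 0]}, {"slide": [0, 0, 22], "rotation": [0, 0, 0]}, {"slide": [0, 0, 24], "rotation": [0, 0, 0]}, {"slide": [0, 0, 26], "rotation": [0, 0, 0]}, {"slide": [0, 0, 27], "rotation": [0, 0, 0]}, {"slide": [0, 0, 27], "rotation": [0, 0, 0]}]' --grip 0 --squeeze 5

```text
time_s: 56.72
ee_pos: [0.5089, 0.2707, 0.0927]
tool_rot: [-0.064, 3.136, 0.002]
wrist_force: [-10.7, -4.6, 42.3]
width: 0.0019
grip_force: 21.2
```

>>> arm_command --deltas '[{"slide": [0, 0, -20], "rotation": [0, 0, 0]}, {"slide": [0, 0, -50], "rotation": [0, 0, 0]}, {"slide": [0, 0, -60], "rotation": [0, 0, 0]}, {"slide": [0, 0, -60], "rotation": [0, 0, 0]}]' --grip 60

```text
time_s: 57.05
ee_pos: [0.5104, 0.2713, 0.1478]
tool_rot: [-0.063, 3.134, 0.003]
wrist_force: [0.3, 0.6, -0.1]
width: 0.0246
grip_force: 0.0
```

Run:
```python
from h import *
o=bot.get_obs(); print(w2b(o["ee_pos"]),o["wrist_force"])
r=down(np.pi/2+BY); tool(b2w([-.145,-.0005,.15]),r); tool(b2w([-.145,-.0005,.041]),r); tool(b2w([-.111,-.0005,.041]),r)
c=calibration("wrist"); im=capture("wrist")[:,:,::-1]; cv2.imwrite("pics/w15.png",im)
hsv=cv2.cvtColor(im,cv2.COLOR_BGR2HSV); m=cv2.inRange(hsv,(20,120,90),(34,255,255))
for k in cv2.findContours(m,0,2)[0]:
    if cv2.contourArea(k)>80: print(cv2.boundingRect(k))
print("lip expected",proj(c,[b2w((-.1093,y,.0528)) for y in(-.014,.014)]).round(0))
```

```text
[-0.0235774  -0.00021057  0.14781521] [ 0.32502004  0.57746271 -0.10519541]
slide [121.4  -0.3  -3. ] rot [0.002 0.007 0.   ]
slide [122.2  -0.5 106. ] rot [0.002 0.007 0.   ]
slide [ 88.2  -0.5 106.2] rot [0.002 0.007 0.   ]
(252, 380, 7, 35)
(397, 362, 15, 59)
(0, 322, 38, 36)
(0, 222, 26, 39)
(306, 188, 51, 40)
(308, 128, 47, 57)
(310, 107, 43, 9)
lip expected [[307. 116.]
 [351. 116.]]
```

>>> arm_command --deltas '[{"slide": [40, -0.5, -10], "rotation": [0, 0.007, 0]}, {"slide": [80, -0.5, -10], "rotation": [0, 0.007, 0]}, {"slide": [122, -0.5, 0], "rotation": [0, 0.007, 0]}, {"slide": [122, -0.5, 40], "rotation": [0, 0.007, 0]}, {"slide": [122, -0.5, 80], "rotation": [0, 0.007, 0]}, {"slide": [122, -0.5, 106], "rotation": [0, 0.007, 0]}, {"slide": [110, -0.5, 106], "rotation": [0, 0.007, 0]}, {"slide": [98, -0.5, 106], "rotation": [0, 0.007, 0]}, {"slide": [89, -0.5, 106], "rotation": [0, 0.007, 0]}, {"slide": [88, -0.5, 106], "rotation": [0, 0.007, 0]}, {"slide": [88, -0.5, 106], "rotation": [0, 0.007, 0]}, {"slide": [88, -0.5, 106], "rotation": [0, 0.007, 0]}]'

```text
time_s: 58.1
ee_pos: [0.422, 0.2668, 0.0406]
tool_rot: [0.062, -3.138, -0.001]
wrist_force: [0.5, 0.7, 0.7]
width: 0.0597
grip_force: 0.0
```

>>> arm_command --deltas '[{"slide": [0, 0, 0], "rotation": [0, 0, 0]}, {"slide": [0, 0, 0], "rotation": [0, 0, 0]}, {"slide": [0, 0, 0], "rotation": [0, 0, 0]}, {"slide": [0, 0, 0], "rotation": [0, 0, 0]}, {"slide": [0, 0, 0], "rotation": [0, 0, 0]}, {"slide": [0, 0, 0], "rotation": [0, 0, 0]}, {"slide": [0, 0, 0], "rotation": [0, 0, 0]}, {"slide": [0, 0, 0], "rotation": [0, 0, 0]}]' --grip 15 --squeeze 10

```text
time_s: 58.77
ee_pos: [0.4208, 0.2673, 0.0396]
tool_rot: [0.062, -3.136, -0.002]
wrist_force: [-1.6, 3.2, -0.6]
width: 0.0278
grip_force: 10.0
```

>>> arm_command --deltas '[{"slide": [-1.2, 0, 3], "rotation": [0, 0, 0]}, {"slide": [-2.5, 0, 5.9], "rotation": [0, 0, 0]}, {"slide": [-4.8, 0, 9.6], "rotation": [0, 0, 0]}, {"slide": [-7.2, 0, 13.1], "rotation": [0, 0, 0]}, {"slide": [-10.1, 0, 16.3], "rotation": [0, 0, 0]}, {"slide": [-13.2, 0, 19.3], "rotation": [0, 0, 0]}, {"slide": [-16.7, 0, 21.9], "rotation": [0, 0, 0]}, {"slide": [-20.3, 0, 24.1], "rotation": [0, 0, 0]}, {"slide": [-24.2, 0, 26], "rotation": [0, 0, 0]}, {"slide": [-28.2, 0, 27.4], "rotation": [0, 0, 0]}, {"slide": [-30.5, 0, 27.8], "rotation": [0, 0, 0]}, {"slide": [-30.5, 0, 27.8], "rotation": [0, 0, 0]}]'

```text
time_s: 59.77
ee_pos: [0.4497, 0.2683, 0.0115]
tool_rot: [0.061, -3.132, -0.001]
wrist_force: [-5.7, 5.3, 6.0]
width: 0.0276
grip_force: 10.0
```

>>> arm_command --deltas '[{"slide": [-1.5, 0, 0], "rotation": [0, 0, 0]}, {"slide": [-3, 0, 0], "rotation": [0, 0, 0]}, {"slide": [-3, 0, 0], "rotation": [0, 0, 0]}, {"slide": [-3, 0, 0], "rotation": [0, 0, 0]}]'

```text
time_s: 60.1
ee_pos: [0.4504, 0.2683, 0.0113]
tool_rot: [0.061, -3.128, -0.001]
wrist_force: [-9.1, 6.1, 8.2]
width: 0.0279
grip_force: 10.0
```

>>> arm_command --deltas '[{"slide": [0, 0, 0], "rotation": [0, 0, 0]}, {"slide": [0, 0, 0], "rotation": [0, 0, 0]}, {"slide": [0, 0, 0], "rotation": [0, 0, 0]}, {"slide": [0, 0, -20], "rotation": [0, 0, 0]}, {"slide": [0, 0, -60], "rotation": [0, 0, 0]}, {"slide": [0, 0, -100], "rotation": [0, 0, 0]}, {"slide": [0, 0, -140], "rotation": [0, 0, 0]}, {"slide": [0, 0, -149], "rotation": [0, 0, 0]}, {"slide": [0, 0, -149], "rotation": [0, 0, 0]}, {"slide": [0, 0, -149], "rotation": [0, 0, 0]}]' --grip 60

```text
time_s: 60.93
ee_pos: [0.4552, 0.2673, 0.1602]
tool_rot: [0.063, -3.136, 0.001]
wrist_force: [-0.1, -0.4, -0.1]
width: 0.0597
grip_force: 0.0
```

Run:
```python
from h import *
o=bot.get_obs(); print(o["ee_pos"],o["wrist_force"])
c=calibration("wrist"); im=capture("wrist")[:,:,::-1]; cv2.imwrite("pics/w16.png",im)
for n in ("w1","w16"):
    hsv=cv2.cvtColor(cv2.imread(f"pics/{n}.png"),cv2.COLOR_BGR2HSV); m=cv2.inRange(hsv,(20,120,90),(34,255,255))
    print(n,[cv2.boundingRect(k) for k in cv2.findContours(m,0,2)[0] if cv2.contourArea(k)>60])
a,b=cv2.imread("pics/w1.png"),cv2.imread("pics/w16.png")
cv2.imwrite("pics/cmp.png",np.hstack([cv2.resize(x[215:365,260:400],None,fx=2.8,fy=2.8) for x in(a,b)]))
```

```text
[0.45521868 0.26730848 0.16018173] [-0.12813357 -0.44808108 -0.10336782]
w1 [(526, 466, 114, 14), (402, 424, 37, 6), (225, 424, 36, 6), (151, 407, 15, 38), (152, 378, 11, 29), (482, 362, 32, 83), (320, 333, 20, 17), (309, 275, 29, 35), (310, 266, 27, 6), (314, 230, 35, 28)]
w16 [(514, 466, 126, 14), (151, 422, 15, 23), (500, 412, 13, 32), (152, 390, 8, 23), (494, 368, 18, 40), (481, 363, 14, 17), (0, 307, 41, 14), (0, 285, 52, 35), (312, 267, 26, 35), (313, 258, 24, 6), (317, 223, 34, 28), (0, 207, 30, 15)]
```

View pics/cmp.png

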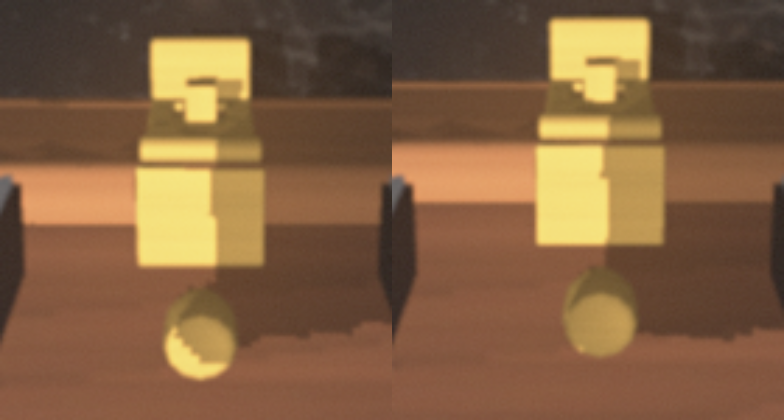

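The hasp hangs over its staple exactly as at the start, with the same lip, staple and hinge spacing (35 against 36 px), and the lid is flush. One last check of the blanks from the top camera, then I hand in.

Run:
```python
from h import *
c=calibration("top"); im=capture("top")[:,:,::-1]; cv2.imwrite("pics/t9.png",im)
hsv=cv2.cvtColor(im,cv2.COLOR_BGR2HSV); m=cv2.inRange(hsv,(17,80,60),(34,255,255))
ok=0
for k in cv2.findContours(m,0,2)[0]:
    if cv2.contourArea(k)>150:
        r=cv2.minAreaRect(k); p=w2f(plane(c,*r[0],.022))*1000
        if abs(p[1])<30 and abs(p[0])<120:
            print(p.round(1),np.round(r[1],1)); d=p[0]-85*np.round(p[0]/85); ok+=abs(d)<6 and abs(p[1])<6
print(ok)
if ok==3: print(bot.job_done())
```

```text
[-84.8  -2.   22. ] [11. 31.]
[-0.7 -1.8 22. ] [11. 32.]
[84.1 -1.6 22. ] [11. 31.]
3
the job is handed in; nothing more can be done
None
```

All three blanks are clamped home in the fixture, the box is shut with its hasp down over the staple, and the job is handed in; no verdict came back.

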